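# Catch a stone sample from the feed chute and weigh it

### The arm

A 6-joint arm with a two-finger parallel gripper is mounted at the origin on the work surface. World frame = base frame: x ahead of the robot, y to its left, z up, the work surface at z = 0. Lengths are in m, angles in rad, forces in N, time in s.
With the tool pointing down it reaches from about 0.25 to 0.8 m from the base axis. Payload 8.5 kg.
Tool frame: the origin (TCP) lies on the centre line of the jaws, within the pads' length; the fingertips stand 19 mm ahead of it and the grasp point (between the pads) is the TCP; x points along the fingers, y is the direction in which the jaws open and shut, and the axes are right-handed (so a half turn about x gives the same grasp; the last joint's range is limited). The gripper opens to 85 mm and grips with 20 to 120 N. Pads are 22 mm wide; open, the fingers measure 114 mm over their backs; the gripper's body (76 mm by 85 mm) begins 54 mm behind the grasp point. The pads swing forward as they close: fully open they stand 13 mm farther back than shut.
Start: joints at [1.156, 0.238, -0.013, 1.319, 0, 1.571], TCP at [0.212, 0.48, 0.221] pointing down, gripper open.
Joint ranges: [-2.66, 2.66], [-1.03, 1.9], [-1.14, 1.46], [-1.82, 2.27], [-1.45, 1.34], [-3.14, 3.14]. Speed limits (rad/s): [2.22, 2.22, 2.79, 3.14, 3.14, 3.14].

### API

Orientations are given as a unit quaternion [w, x, y, z].
In Python, from workcell import ctrl gives the robot as it stands.
- The arm moves only by the shell command python3 -m handwheel 'ROWS' [FORCE]. ROWS is JSON, a list of rows, each an object with "grip": the finger opening in mm, from 0 to 85.4; "delta_pos": the shift along the tool's x, y, z in mm, a list of three; "rot": the turn, a rotation vector about the tool's x, y, z in units of 10 degrees (1.0 is 10 degrees), a list of three. In form: [{"grip": grip, "delta_pos": [dx, dy, dz], "rot": [wx, wy, wz]}, ...]. A call has exactly 5 rows; each row shifts and turns the commanded pose from where the row before left it, along the tool's axes as they then stand; what a row does not reach is not made up. A row lasts 1/8 s, in which the tool goes at most 62.5 mm and 10.7 degrees, less where a joint would pass 70% of its speed; a pose out of reach is approached as far as the arm can. A call is refused whole if a number of a shift passes 62.5 or a number of a turn 1, either way. A call with a gripper value outside its range is refused whole. The fingers move at their own pace and stop on an object; FORCE is the grip in N (left out, the last holds). Time passes only in rows, so rows that do not move let the fingers close, or fill a call up. It gives the time, the measured TCP pose, the force and the opening at its end, in the units of the state.
- ctrl.sense(): the state, without advancing time (a new reading comes with each control period).
- ctrl.snapshot(name): name is "side" or "top" or "wrist"; returns (picture, depth): 480x640x3 uint8, red, green, blue; 480x640 float32, m along the optical axis (not along the pixel's ray), 0 where there is no reading.
- ctrl.get_calibration(name): a dict with "fov_y" (degrees; the focal length in pixels is half the picture's height over the tangent of half this angle, whatever the lens; pixels are square), "cx", "cy" (the principal point, pixels), "rvec" (rotation vector, rad) and "tvec" (3), from world to camera coordinates, as OpenCV has them. Camera axes: x right, y down, z forward; pixel columns grow to the right and rows downward; lengths in m; the calibration is good to about 2 mm. A picture is of the moment at which its call begins: read the wrist's pose just before it. get_calibration takes no time and is no camera call; for the wrist camera it gives the pose at the moment of the call.
- ctrl.hand_in(): hands the job in, once; it reports no verdict.
The state is a dict: "t": time; "joint_pos": joint angles; "joint_vel": joint speeds; "effort": joint torques, N m; "tool_pos": TCP position; "tool_rot": TCP orientation; "force": force on the tool from outside, world axes, zero at the start; "torque": the same for the moment, N m; "width": finger opening in m.
Only numpy, scipy, OpenCV 4.12 (cv2) and the standard library are available. Lean on these libraries where they do the work, as an engineer would, in place of code of your own. Each camera call takes 0.05 s, during which the arm holds its last target.

### The job

Take the sample pan by its handle and push its front wall gently against the sprung paddle that hangs under the lip of the feed chute: that drops the gate open, and the four stones slide off the chute into the pan, which you hold there until all four are caught. Then draw the pan back, carry it upright and set it down gently on the middle of the balance's platform, with all four stones in it, and let go. No stone may drop on the bench, the paddle must not be rammed against its stop, the pan must not be tipped, and the other things on the bench are to be left where they are.

Things in the scene. Friction and masses are not known exactly. Their poses are not given: they have to be found in the camera images.
- chute: Fixed steel feed chute on a grey foot and column. Origin on the bench straight below the lip; +y is the level direction in which it discharges, +z up, x across. Its floor, 66 mm wide between side walls, rises 32 degrees towards -y for 210 mm. The foot, 120 mm wide and 12 mm high, begins 50 mm behind the lip; under the lip the bench is clear. For catching, the pan's rim should be 25 to 35 mm below the lip.
- chute_lip (a point): Middle of the lip, the lower edge of the chute floor, 170 mm above the bench; axes as the chute's. An aluminium drop gate, 78 mm wide and 46 mm long with side cheeks, leans outwards 50 degrees from upright just past the lip and holds the stones. Opened, it lies as a spout sloping down, its end 45 mm past the lip and 25 mm below it.
- gate_shaft (a point): Middle of the gate's shaft along x, 4 mm below the lip. From it hangs a paddle 60 mm wide, 54 mm long. Pushing the paddle towards -y drops the gate open, 66 degrees against a spring (2.5 N at first, 8 N at the end) to a firm stop; let go, it shuts. Its rest angle, 17 to 45 degrees forward of straight down, differs each time and is not reported: feel for it. The stop comes with the pan 5 to 35 mm behind the lip.
- pan: The sample pan: open rectangular aluminium box, outside 130 mm (x) by 100 mm (y) by 60 mm high, walls and floor 4 mm, about 0.22 kg, with a straight black bar handle. Origin under the centre of the box; +x points to its front wall, the handle leaves the middle of the rear wall towards -x. Not reported while held.
- pan_center (a point): Centre of the pan's box, 30 mm above its underside; axes as the pan's.
- pan_grip (a point): Where to hold the handle: on its centre line, 150 mm behind the pan's centre and 45 mm above the pan's underside. The handle is 16 mm wide (y), 22 mm tall and reaches from 65 to 205 mm behind the pan's centre.
- stone0_center (a point): Centre of stone 1 of four: grey rough six-sided chunk about 27 mm across, about 0.03 kg, at first on the chute behind the gate.
- stone1_center (a point): Centre of stone 2 of four: grey rough six-sided chunk about 27 mm across, about 0.03 kg, at first on the chute behind the gate.
- stone2_center (a point): Centre of stone 3 of four: grey rough six-sided chunk about 27 mm across, about 0.03 kg, at first on the chute behind the gate.
- stone3_center (a point): Centre of stone 4 of four: grey rough six-sided chunk about 27 mm across, about 0.03 kg, at first on the chute behind the gate.
- balance: Fixed white bench balance, 200 x 190 mm, front with the display to -x; origin on the bench under the middle of its case.
- balance_top (a point): Middle of the balance's square steel platform, on its upper face, 60 mm above the bench; platform 150 x 150 mm, free on all sides.
- dish_a: small aluminium dish 105 x 80 x 36 mm holding three rock chunks, a bystander; origin under its centre
- dish_b: another such dish with rock chunks, a bystander; origin under its centre
- jar: closed glass jar, 64 mm across, 85 mm tall, a bystander; origin under its centre
- flask: white plastic bottle, 66 mm across, 170 mm tall, a bystander; origin under its centre
- brush: hand brush lying flat, a bystander

How it is judged:
On the way, in this order (a step that is already met when the one before it is completed fails the run):
1. the pan, lifted off the bench, touches the paddle under the chute (height (world z) of pan_center above 0.09 m and contact force between pan and chute above 1.5 N), for 0.1 s.
2. all four stones are in the pan while it is held in the air at the chute (x of stone0_center in the frame of pan_center between -0.063 and 0.063 m and y of stone0_center in the frame of pan_center between -0.048 and 0.048 m and z of stone0_center in the frame of pan_center between -0.03 and 0.03 m and x of stone1_center in the frame of pan_center between -0.063 and 0.063 m and y of stone1_center in the frame of pan_center between -0.048 and 0.048 m and z of stone1_center in the frame of pan_center between -0.03 and 0.03 m and x of stone2_center in the frame of pan_center between -0.063 and 0.063 m and y of stone2_center in the frame of pan_center between -0.048 and 0.048 m and z of stone2_center in the frame of pan_center between -0.03 and 0.03 m and x of stone3_center in the frame of pan_center between -0.063 and 0.063 m and y of stone3_center in the frame of pan_center between -0.048 and 0.048 m and z of stone3_center in the frame of pan_center between -0.03 and 0.03 m and height (world z) of pan_center above 0.075 m and horizontal distance between pan_center and chute below 0.15 m), for 0.2 s.
At the end, for the whole second after the job is handed in: The pan stands level (within 0.08 rad) and at rest on the balance's platform, its centre within 30 mm of the platform's middle, with all four stones in it, and is released (x of stone0_center in the frame of pan_center between -0.063 and 0.063 m and y of stone0_center in the frame of pan_center between -0.048 and 0.048 m and z of stone0_center in the frame of pan_center between -0.03 and 0.03 m and x of stone1_center in the frame of pan_center between -0.063 and 0.063 m and y of stone1_center in the frame of pan_center between -0.048 and 0.048 m and z of stone1_center in the frame of pan_center between -0.03 and 0.03 m and x of stone2_center in the frame of pan_center between -0.063 and 0.063 m and y of stone2_center in the frame of pan_center between -0.048 and 0.048 m and z of stone2_center in the frame of pan_center between -0.03 and 0.03 m and x of stone3_center in the frame of pan_center between -0.063 and 0.063 m and y of stone3_center in the frame of pan_center between -0.048 and 0.048 m and z of stone3_center in the frame of pan_center between -0.03 and 0.03 m and horizontal distance between pan_center and balance_top below 0.03 m and angle between pan_center's own z axis and vertical below 0.08 rad and z of pan_center in the frame of balance_top between 0.024 and 0.036 m and linear speed of pan below 0.02 m/s); the robot touches nothing.
It fails at once if the pan is tipped by more than 30 degrees (angle between pan_center's own z axis and vertical above 0.52 rad).
It fails at once if a stone drops to the bench beside the pan ((height (world z) of stone0_center below 0.03 m and not (x of stone0_center in the frame of pan_center between -0.063 and 0.063 m and y of stone0_center in the frame of pan_center between -0.048 and 0.048 m and z of stone0_center in the frame of pan_center between -0.03 and 0.03 m)) or (height (world z) of stone1_center below 0.03 m and not (x of stone1_center in the frame of pan_center between -0.063 and 0.063 m and y of stone1_center in the frame of pan_center between -0.048 and 0.048 m and z of stone1_center in the frame of pan_center between -0.03 and 0.03 m)) or (height (world z) of stone2_center below 0.03 m and not (x of stone2_center in the frame of pan_center between -0.063 and 0.063 m and y of stone2_center in the frame of pan_center between -0.048 and 0.048 m and z of stone2_center in the frame of pan_center between -0.03 and 0.03 m)) or (height (world z) of stone3_center below 0.03 m and not (x of stone3_center in the frame of pan_center between -0.063 and 0.063 m and y of stone3_center in the frame of pan_center between -0.048 and 0.048 m and z of stone3_center in the frame of pan_center between -0.03 and 0.03 m))).
It fails at once if the paddle or chute is rammed (over 40 N) (contact force between pan and chute above 40 N).
It fails at once if the pan is slammed on the balance (over 40 N) (contact force between pan and balance above 40 N).
It fails at once if another thing on the bench is displaced by more than 30 mm (distance of any of dish_a, dish_b, jar, flask, brush from where it was at the start of the episode above 0.03 m).
It also fails if it takes over 61 s, if anything falls off the work surface, if the arm or the gripper's body presses on something with over 40 N, if the wrist force passes 120 N, or if a joint passes its speed limit or range.

## Working session

There is one attempt and no reset: what is moved stays moved. The work goes in short steps, Python scripts to look and compute and a shell command to move; the robot and the scene stay as the last step left them, time stands still between calls to the robot, and variables do not carry over. Pictures are saved under pics/ and viewed, and the job is handed in when it is done.

```bash
ls; mkdir -p pics
cat > h.py <<'E'
import numpy as np, cv2
from workcell import ctrl
from scipy.spatial.transform import Rotation as R
def cal(n):
    c=ctrl.get_calibration(n); f=240/np.tan(np.radians(c['fov_y'])/2)
    M=R.from_rotvec(np.array(c['rvec']).ravel()).as_matrix(); return f,c['cx'],c['cy'],M,np.array(c['tvec']).ravel()
def cloud(d,C):
    f,cx,cy,M,t=C; v,u=np.mgrid[0:480,0:640]
    p=np.stack([(u-cx)/f*d,(v-cy)/f*d,d],-1)
    w=(p-t)@M; w[d==0]=np.nan; return w
def snap(n,out):
    C=cal(n); im,d=ctrl.snapshot(n); cv2.imwrite('pics/'+out+'.png',im[:,:,::-1]); np.savez('pics/'+out+'.npz',im=im,d=d,w=cloud(d,C)); return im,d,cloud(d,C)
def st():
    s=ctrl.sense(); q=s['tool_rot']; r=R.from_quat([q[1],q[2],q[3],q[0]]); return s,np.array(s['tool_pos']),r
E
python3 - <<'E'
from h import *
for n in ['side','top']: snap(n,n+'0')
for n in ['side','top','wrist']: print(n,ctrl.get_calibration(n))
s,p,r=st();print(s);print(r.as_matrix())
E
```

```text
pics
side {'fov_y': 55.58521821232029, 'cx': 321.2064002647419, 'cy': 234.47916021833277, 'rvec': array([ 2.28771734, -0.87589622,  0.35391369]), 'tvec': array([-0.35855662,  0.41165308,  0.74874097])}
top {'fov_y': 43.30110389365569, 'cx': 324.48227501899186, 'cy': 239.47271865042472, 'rvec': array([ 2.14074934, -2.1481126 ,  0.12390246]), 'tvec': array([0.11242394, 0.55037292, 1.38440374])}
wrist {'fov_y': 70.70661589397868, 'cx': 322.68968065889527, 'cy': 239.28773327870758, 'rvec': array([-2.41923783, -1.57966635, -0.22764633]), 'tvec': array([-0.52539659, -0.03801532,  0.37932547])}
{'t': 0.1, 'joint_pos': array([ 1.15600163e+00,  2.38721031e-01, -1.41269202e-02,  1.31921557e+00,
       -2.97704655e-06,  1.57080403e+00]), 'joint_vel': array([ 0.00067624, -0.00127082,  0.00172503,  0.00130426,  0.00133557,
        0.00031041]), 'effort': array([ 1.75107289e-03, -5.39721894e+01,  3.46998632e+01,  1.34711617e-02,
        1.08348752e-04, -1.25676127e-05]), 'tool_pos': array([0.21142692, 0.48013845, 0.22005855]), 'tool_rot': array([ 0.69186167,  0.14516699,  0.69204411, -0.14604426]), 'force': array([ 0.49172383, -0.51234575, -0.35778342]), 'torque': array([ 0.0399804 , -0.01117134,  0.01417259]), 'width': 0.08535576206073192}
[[-5.07956568e-04  4.03008768e-01  9.15195976e-01]
 [-1.16093314e-03  9.15195240e-01 -4.03009088e-01]
 [-9.99999197e-01 -1.26719245e-03  2.98680212e-06]]
```

View pics/side0.png

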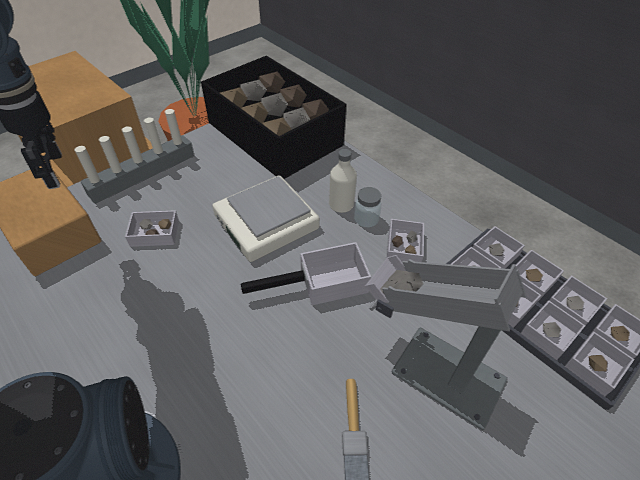

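View pics/top0.png

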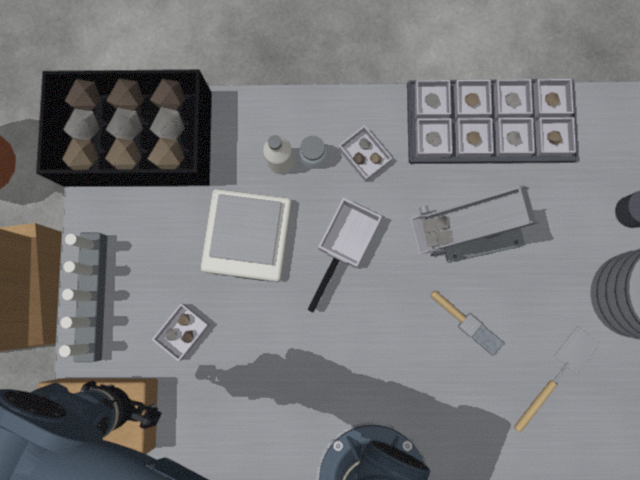

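The top view shows the pan at about (350,232) with its handle running to (312,308). The balance is at (247,235), the chute lip near (425,235) discharging to the left, and the flask, jar and dishes are around them. Next I'll measure these.

Run:
```python
from h import *
D=np.load('pics/top0.npz');w=D['w'];im=D['im'].astype(int)
def reg(u0,u1,v0,v1):return w[v0:v1,u0:u1].reshape(-1,3),im[v0:v1,u0:u1].reshape(-1,3)
for u,v in [(350,232),(330,270),(315,300),(247,230),(425,235),(500,210),(600,380),(360,190),(230,400)]: print((u,v),w[v,u].round(4))
# pan
P,c=reg(300,392,190,315)
bench=0
box=P[(P[:,2]>.05)&(P[:,2]<.07)&(c.max(1)>90)]
r=cv2.minAreaRect(box[:,:2].astype(np.float32)*1000); print('pan rim',r,np.median(box[:,2]))
hd=P[(c.max(1)<50)&(P[:,2]>.03)]
r=cv2.minAreaRect(hd[:,:2].astype(np.float32)*1000);print('handle',r,len(hd),np.percentile(hd[:,2],[5,50,95]))
m,vv=hd[:,:2].mean(0),np.linalg.svd(hd[:,:2]-hd[:,:2].mean(0))[2][0] if len(hd)<3000 else 0
print(m,vv,np.degrees(np.arctan2(vv[1],vv[0])))
P,c=reg(195,300,185,285)
b=P[(P[:,2]>.052)&(P[:,2]<.07)]; print('bal',cv2.minAreaRect(b[:,:2].astype(np.float32)*1000),np.median(b[:,2]))
b=P[(P[:,2]>.03)]; print('balall',cv2.minAreaRect(b[:,:2].astype(np.float32)*1000))
P,c=reg(400,550,180,270)
ch=P[P[:,2]>.12]; print('chute',cv2.minAreaRect(ch[:,:2].astype(np.float32)*1000),ch[:,2].min(),ch[:,2].max())
f=P[(P[:,2]>.006)&(P[:,2]<.02)];print('foot',cv2.minAreaRect(f[:,:2].astype(np.float32)*1000))
big=cv2.resize(D['im'][170:280,390:560][:,:,::-1],None,fx=4.7,fy=4.7,interpolation=cv2.INTER_CUBIC);cv2.imwrite('pics/chz.png',big)
S=np.load('pics/side0.npz')['im'][230:450,360:560][:,:,::-1];cv2.imwrite('pics/chs.png',cv2.resize(S,None,fx=2.7,fy=2.7))
```

```text
(350, 232) [ 0.574   0.0494 -0.0019]
(330, 270) [0.4771 0.0976 0.0572]
(315, 300) [0.4086 0.1323 0.0534]
(247, 230) [0.5707 0.2901 0.0607]
(425, 235) [ 0.5391 -0.1029  0.1883]
(500, 210) [ 0.58   -0.2442  0.2509]
(600, 380) [ 0.2232 -0.5293 -0.0021]
(360, 190) [0.6767 0.0244 0.0018]
(230, 400) [0.1786 0.3324 0.0036]
pan rim ((504.06951904296875, 83.2528076171875), (100.02104187011719, 269.8360290527344), 63.212158203125) 0.0596861466466968
handle ((444.07928466796875, 113.31324768066406), (12.737196922302246, 131.52645874023438), 63.16794204711914) 307 [0.05217213 0.05666401 0.06069876]
[0.44439855 0.1130732 ] [-0.89090332  0.45419299] 152.9869781325462
bal ((563.9224853515625, 297.92315673828125), (175.37911987304688, 184.7052764892578), 79.05614471435547) 0.06061328438067193
balall ((563.2986450195312, 296.9834289550781), (191.5545196533203, 202.96592712402344), 82.43411254882812)
chute ((568.5537109375, -189.3654022216797), (110.31713104248047, 230.2744598388672), 13.977768898010254) 0.12180995864084797 0.32792195464216467
foot ((590.1072998046875, -250.66000366210938), (359.6614990234375, 216.91128540039062), 89.56147766113281)
```

View pics/chz.png

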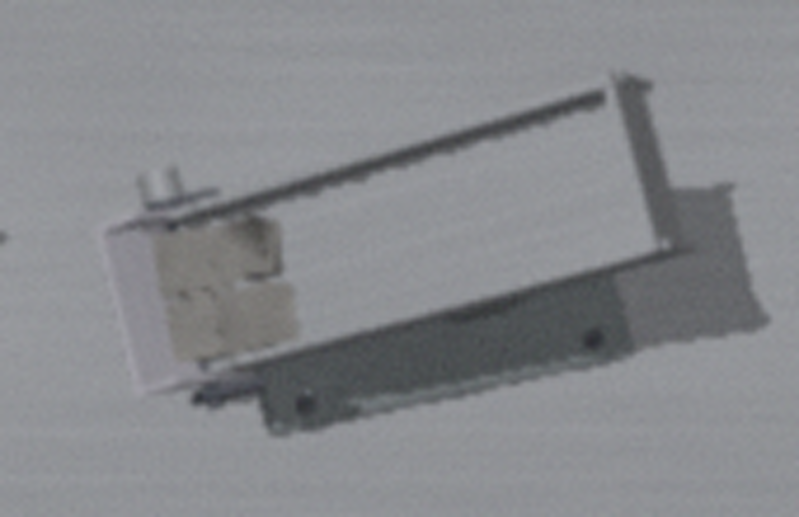

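View pics/chs.png

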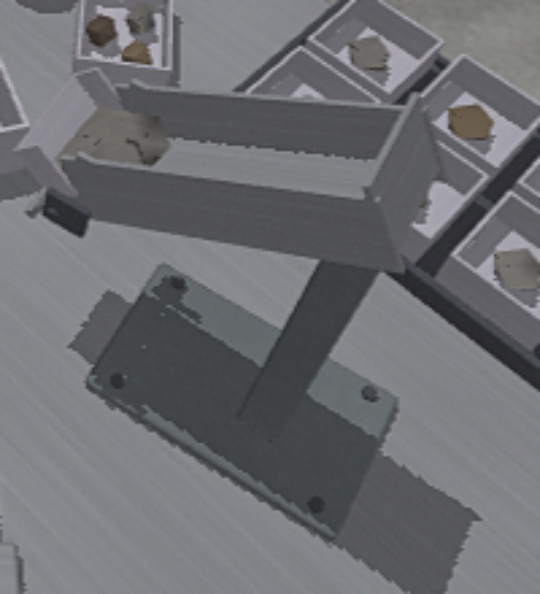

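```bash
python3 - <<'E'
from h import *
D=np.load('pics/top0.npz');w=D['w'];im=D['im'].astype(int)
S=np.load('pics/side0.npz')
# chute floor: top, polygon between stones and back wall
m=np.zeros((480,640),np.uint8)
f=lambda x,y:(390+x/4.7,170+y/4.7)
cv2.fillPoly(m,[np.array([f(310,210),f(590,130),f(630,235),f(320,330)],np.int32)],1)
P=w[m>0];P=P[np.isfinite(P[:,0])]
A=np.c_[P[:,:2],np.ones(len(P))]
for _ in range(4):
    k,*_r=np.linalg.lstsq(A,P[:,2],rcond=None); e=P[:,2]-A@k; g=abs(e)<.006; P,A=P[g],A[g]
sl=np.hypot(*k[:2]);print('slope deg',np.degrees(np.arctan(sl)),len(P),e.std())
yd=-k[:2]/sl; print('yaxis',yd,np.degrees(np.arctan2(yd[1],yd[0])))
# all pts above floor: walls
Q=np.r_[w[180:275,400:560].reshape(-1,3),S['w'][230:400,370:540].reshape(-1,3)]
Q=Q[np.isfinite(Q[:,0])&(Q[:,2]>.14)]
r=cv2.minAreaRect(Q[:,:2].astype(np.float32)*1000);print(r)
for ang in [np.arctan2(yd[1],yd[0])]+list(np.radians(np.arange(90+0,120,3))):
    y=np.array([np.cos(ang),np.sin(ang)]);x=np.array([y[1],-y[0]])
    h=Q[:,2]-(np.c_[Q[:,:2],np.ones(len(Q))]@k)
    W=Q[h>.015]; c=W[:,:2]@x; s=W[:,:2]@y
    q=(s<np.percentile(s,70))&(s>np.percentile(s,20))
    print(np.degrees(ang).round(1),np.percentile(c[q],[1,5,25,50,75,95,99]).round(4))
y=yd; x=np.array([y[1],-y[0]])
# lip: floor z=.17 -> s
s=(0.17-k[2])/-sl; print('lip s along y',s)
np.save('k.npy',k)
# pan
P=w[190:290,300:392].reshape(-1,3);c=im[190:290,300:392].reshape(-1,3)
ok=(P[:,2]>.052)&(P[:,2]<.07)&(c.max(1)>90)&(P[:,0]>.5)
r=cv2.minAreaRect(P[ok][:,:2].astype(np.float32)*1000);print('pan rim',r)
P=w[195:275,205:290].reshape(-1,3);ok=abs(P[:,2]-.0605)<.004
H,_,_=np.histogram2d(P[ok][:,0],P[ok][:,1],20)
pp=np.c_[P[ok]];print('bal med',np.median(pp,0),np.percentile(pp,[.5,99.5],0))
E
python3 - <<'E'
import sys;sys.path.insert(0,'.')
import cv2,numpy as np
im=np.load('pics/top0.npz')['im'][:,:,::-1]
cv2.imwrite('pics/mid.png',cv2.resize(im[180:320,190:400],None,fx=3.8,fy=3.8,interpolation=cv2.INTER_CUBIC))
E
```

```text
slope deg 31.783698058965665 1686 0.0024976817447623875
yaxis [-0.22301856  0.9748142 ] 102.88638952372173
((566.23388671875, -192.06765747070312), (112.67078399658203, 233.1654815673828), 12.673892974853516)
102.9 [0.4653 0.4659 0.4672 0.5071 0.5368 0.539  0.5409]
90.0 [0.5099 0.5138 0.5277 0.5523 0.5953 0.6078 0.6107]
93.0 [0.5023 0.5056 0.5164 0.5438 0.5838 0.5935 0.5959]
96.0 [0.4933 0.4958 0.5034 0.5345 0.5712 0.578  0.5801]
99.0 [0.4827 0.4844 0.4887 0.5235 0.5573 0.5611 0.5633]
102.0 [0.4701 0.4708 0.4722 0.5111 0.5418 0.5439 0.5459]
105.0 [0.4513 0.4524 0.4556 0.4974 0.5245 0.5278 0.53  ]
108.0 [0.4299 0.4314 0.4375 0.4825 0.5056 0.512  0.5145]
111.0 [0.407  0.4091 0.4181 0.4662 0.4858 0.4953 0.4981]
114.0 [0.3827 0.3854 0.3972 0.4484 0.4651 0.4775 0.4808]
117.0 [0.3575 0.3602 0.3747 0.4286 0.4439 0.4585 0.4624]
lip s along y -0.23677453336499113
pan rim ((561.7032470703125, 54.185546875), (99.96697235107422, 140.73831176757812), 63.212158203125)
bal med [0.57298221 0.29325121 0.06060611] [[0.49560908 0.216011   0.05658148]
 [0.65143751 0.37320761 0.06444554]]
```

View pics/mid.png

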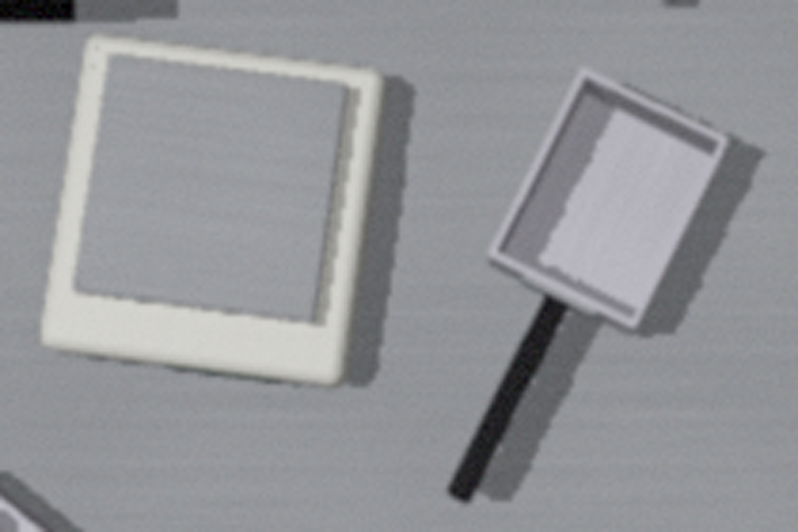

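```bash
cat >> h.py <<'E'
def pix(C,u,v,z):
    f,cx,cy,M,t=C; d=M.T@np.array([(u-cx)/f,(v-cy)/f,1]); o=-M.T@t; return o+d*(z-o[2])/d[2]
def proj(C,P):
    f,cx,cy,M,t=C; p=M@np.array(P)+t; return np.array([cx+f*p[0]/p[2],cy+f*p[1]/p[2]])
E
python3 - <<'E'
from h import *
C=cal('top')
g=lambda l,z:np.array([pix(C,190+x/3.8-.4,180+y/3.8-.4,z) for x,y in l])
a=g([(585,68),(730,138),(636,328),(487,258)],.06);print(a.round(4),a.mean(0),[np.linalg.norm(a[i]-a[i-1]).round(4) for i in range(4)])
for i,j in [(3,0),(2,1)]: d=a[j]-a[i];print(np.degrees(np.arctan2(d[1],d[0])))
e=g([(462,500),(556,303)],.056);d=e[1]-e[0];print('handle',e,np.degrees(np.arctan2(d[1],d[0])))
b=g([(105,55),(348,85),(322,325),(75,293)],.06);print(b.mean(0),[np.linalg.norm(b[i]-b[i-1]).round(4) for i in range(4)])
C2=cal('top')
for nm,P in [('lip',(.5426,-.1187,.17))]: print(nm,proj(C,P),proj(cal('side'),P))
E
```

```text
[[ 0.6464  0.0654  0.06  ]
 [ 0.6024 -0.0229  0.06  ]
 [ 0.4861  0.0356  0.06  ]
 [ 0.5291  0.1257  0.06  ]] [0.5660043  0.05094812 0.06      ] [np.float64(0.1319), np.float64(0.0987), np.float64(0.1302), np.float64(0.0999)]
-27.214868486048115
-26.71064308536414
handle [[0.3830627  0.14100163 0.056     ]
 [0.50187404 0.083898   0.056     ]] -25.670072938305907
[0.57260801 0.29380877 0.06      ] [np.float64(0.1484), np.float64(0.1516), np.float64(0.1487), np.float64(0.1521)]
lip [431.160558  234.5323613] [391.74560884 288.87301747]
```

```bash
python3 -m handwheel '[{"grip":85,"delta_pos":[0,0,0],"rot":[0.32,0,0]},{"grip":85,"delta_pos":[0,-28,45],"rot":[0,0,0]},{"grip":85,"delta_pos":[10,-28,45],"rot":[0,0,0]},{"grip":85,"delta_pos":[10,-28,45],"rot":[0,0,0]},{"grip":85,"delta_pos":[10,-28,45],"rot":[0,0,0]}]'
python3 -m handwheel '[{"grip":85,"delta_pos":[10,-28,45],"rot":[0,0,0]},{"grip":85,"delta_pos":[10,-28,45],"rot":[0,0,0]},{"grip":85,"delta_pos":[10,-28,45],"rot":[0,0,0]},{"grip":85,"delta_pos":[10,-25,45],"rot":[0,0,0]},{"grip":85,"delta_pos":[0,0,0],"rot":[0,0,0]}]'
cat > rel.py <<'E'
import sys
from h import *
s,p,r=st(); t=np.array([float(a) for a in sys.argv[1:4]]); h=float(sys.argv[4]) if len(sys.argv)>4 else None
m=r.as_matrix(); print('t',s['t'],'pos',p.round(4),'xdown',m[:,0].round(3),'heading z',np.degrees(np.arctan2(m[1,2],m[0,2])).round(2),'w',round(s['width'],4),'F',np.round(s['force'],1))
if h is not None:
    x=np.array([0,0,-1.]);a=np.radians(h);z=np.array([np.cos(a),np.sin(a),0]);y=np.cross(z,x);T=np.stack([x,y,z],1)
    print('rotvec/10deg',(R.from_matrix(m.T@T).as_rotvec(degrees=True)/10).round(3)); print('shift in target axes',(T.T@(t-p)*1000).round(1))
print('shift in tool axes',(m.T@(t-p)*1000).round(1))
E
python3 rel.py .4324 .1191 .045 -27
```

```text
t: 0.72
tool_pos: [0.3217, 0.2975, 0.1901]
tool_rot: [0.688, 0.165, 0.688, -0.165]
force: [0.7, 0.9, 0.7]
width: 0.0852
t: 1.35
tool_pos: [0.4331, 0.1175, 0.1497]
tool_rot: [0.687, 0.166, 0.688, -0.167]
force: [0.4, -0.2, 0.2]
width: 0.0849
t 1.35 pos [0.4331 0.1175 0.1497] xdown [-0.001 -0.001 -1.   ] heading z -27.24 w 0.0849 F [ 0.4 -0.2  0.2]
rotvec/10deg [-0.024 -0.004  0.008]
shift in target axes [104.7   1.1  -1.3]
shift in tool axes [104.7   1.3  -1.3]
```

Good. I'll check with the wrist camera before I descend.

Run:
```python
from h import *
im,d,w=snap('wrist','w1')
C=cal('wrist');print(proj(C,(.4324,.1191,.056)),proj(C,(.4331,.1175,.056)))
g=im.max(2)<45
ok=g&(abs(w[:,:,2]-.055)<.012)
P=w[ok];P=P[np.isfinite(P[:,0])];print(len(P))
if len(P)>50:
  m=P[:,:2].mean(0);v=np.linalg.svd(P[:,:2]-m,full_matrices=False)[2][0];print(m,np.degrees(np.arctan2(v[1],v[0])),P[:,2].mean())
  n=np.array([-v[1],v[0]]);print('offset of tcp',(np.array([.4331,.1175])-m)@n)
  r=cv2.minAreaRect(P[:,:2].astype(np.float32)*1000);print(r)
```

```text
[321.63817187 237.55884908] [320.19104479 239.26133262]
3048
[0.44088685 0.11367904] -26.81302112192072 0.0557254160042149
offset of tcp -0.00010235375054015913
((445.1741943359375, 111.32438659667969), (14.98509407043457, 135.8957061767578), 63.17011642456055)
```

View pics/w1.png

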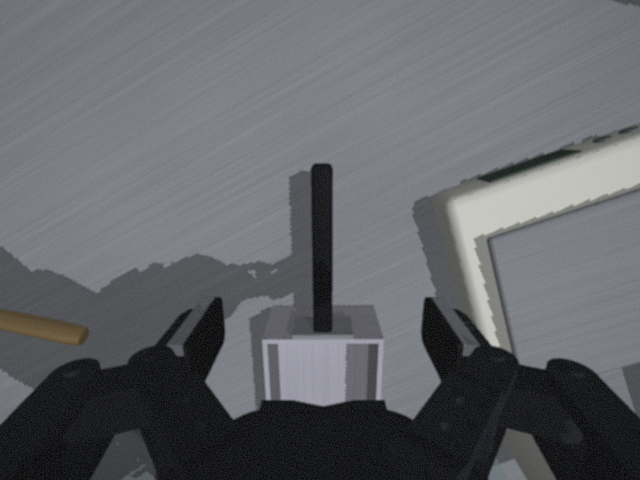

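The handle sits centred between the fingers, at column 322 with its end at row 165. I'm descending and gripping.

```bash
python3 -m handwheel '[{"grip":85,"delta_pos":[35,0,-1],"rot":[0,0,0]},{"grip":85,"delta_pos":[35,0,0],"rot":[0,0,0]},{"grip":85,"delta_pos":[25,0,0],"rot":[0,0,0]},{"grip":85,"delta_pos":[9.5,0,0],"rot":[0,0,0]},{"grip":60,"delta_pos":[0,0,0],"rot":[0,0,0]}]' 110
python3 -m handwheel '[{"grip":10,"delta_pos":[0,0,0],"rot":[0,0,0]},{"grip":10,"delta_pos":[0,0,0],"rot":[0,0,0]},{"grip":10,"delta_pos":[0,0,0],"rot":[0,0,0]},{"grip":10,"delta_pos":[0,0,0],"rot":[0,0,0]},{"grip":10,"delta_pos":[0,0,0],"rot":[0,0,0]}]' 110
python3 rel.py .4324 .1191 .045 -27
```

```text
t: 2.02
tool_pos: [0.4309, 0.1212, 0.0462]
tool_rot: [0.687, 0.164, 0.688, -0.165]
force: [-0.4, -0.9, 0.1]
width: 0.0692
t: 2.65
tool_pos: [0.4313, 0.1206, 0.0462]
tool_rot: [0.688, 0.165, 0.688, -0.165]
force: [0.3, 0.4, -0.1]
width: 0.0099
t 2.65 pos [0.4313 0.1206 0.0462] xdown [ 0. -0. -1.] heading z -26.97 w 0.0099 F [ 0.3  0.4 -0.1]
rotvec/10deg [0.003 0.    0.   ]
shift in target axes [ 1.2 -0.9  1.6]
shift in tool axes [ 1.2 -0.9  1.6]
```

The fingers closed to 9.9 mm, but the handle is 16 mm wide, so I may have missed it. I'll look.

Run:
```python
from h import *
im,d,w=snap('wrist','w2')
im2,d2,w2=snap('side','s2')
cv2.imwrite('pics/s2z.png',cv2.resize(im2[150:350,200:420][:,:,::-1],None,fx=3,fy=3))
s,p,r=st();print(s['width'],s['force'])
```

```text
0.01002662445786935 [-0.22447939  0.25459116  0.33810697]
```

View pics/w2.png

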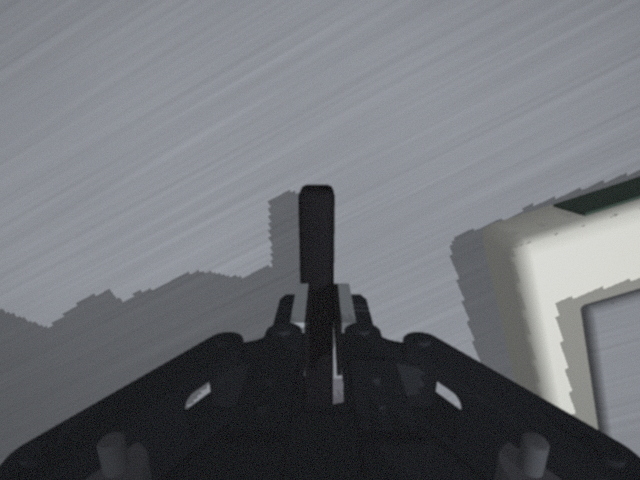

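View pics/s2z.png

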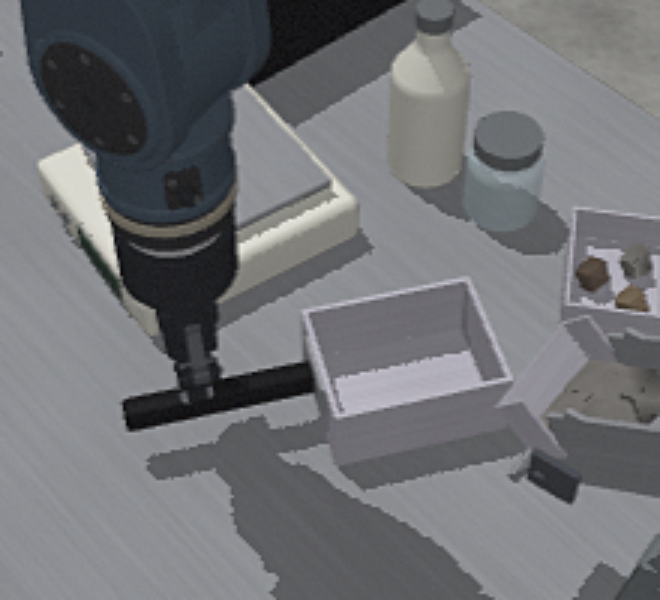

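```bash
python3 -m handwheel '[{"grip":0,"delta_pos":[0,0,0],"rot":[0,0,0]},{"grip":0,"delta_pos":[0,0,0],"rot":[0,0,0]},{"grip":0,"delta_pos":[-4,0,0],"rot":[0,0,0]},{"grip":0,"delta_pos":[-4,0,0],"rot":[0,0,0]},{"grip":0,"delta_pos":[0,0,0],"rot":[0,0,0]}]' 110
python3 - <<'E'
from h import *
im,d,w=snap('wrist','w3')
im2,d2,w2=snap('side','s3')
cv2.imwrite('pics/s3z.png',np.hstack([cv2.resize(im2[240:320,220:400][:,:,::-1],None,fx=4,fy=4)]))
s,p,r=st();print(s['width'],s['force'],s['torque'],p)
E
```

```text
t: 3.38
tool_pos: [0.4317, 0.1208, 0.0545]
tool_rot: [0.688, 0.165, 0.687, -0.165]
force: [1.2, 0.2, -0.5]
width: 0.0002
-0.00023055974790587628 [-0.42831268 -0.32119571 -0.82356113] [0.01610412 0.03383965 0.03898086] [0.43140264 0.12066806 0.05421469]
```

View pics/s3z.png

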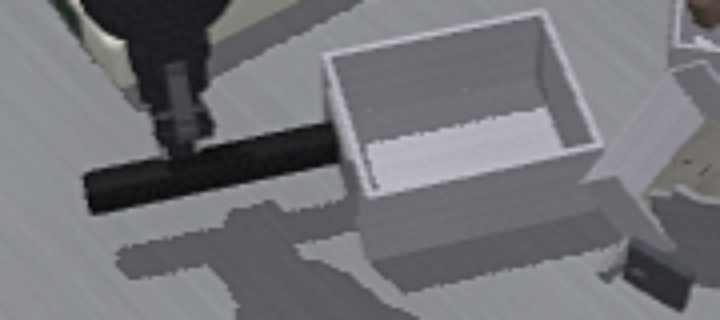

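View pics/w3.png

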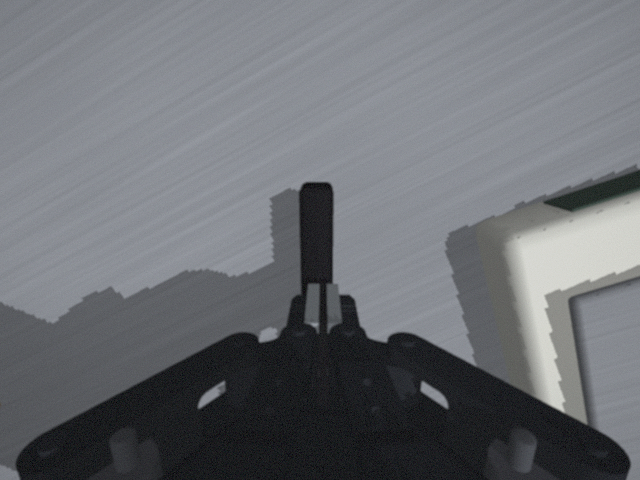

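Run:
```python
from h import *
for n in ['s2','s3']:
    w=np.load(f'pics/{n}.npz')['w']; C=cal('side'); tcp=np.array([.4315,.1207,.0462 if n=='s2' else .0545])
    print(n,'proj tcp',proj(C,tcp),'tip',proj(C,tcp-[0,0,.019]),'handle top',proj(C,[.4324,.1191,.056]))
    u,v=proj(C,tcp).astype(int)
    for vv in range(v-20,v+25,3): print(vv,[tuple(w[vv,uu].round(3)) for uu in (u-3,u,u+4)])
im=np.load('pics/w3.npz');w=im['w'];print([tuple(w[v,u].round(3)) for v,u in [(300,312),(300,330),(200,317),(260,317)]])
```

```text
s2 proj tcp [264.92110652 281.15621123] tip [265.5847696  286.30637185] handle top [265.37548116 278.67158772]
261 [(np.float64(0.407), np.float64(0.085), np.float64(0.17)), (np.float64(0.413), np.float64(0.084), np.float64(0.167)), (np.float64(0.418), np.float64(0.078), np.float64(0.168))]
264 [(np.float64(0.405), np.float64(0.084), np.float64(0.164)), (np.float64(0.411), np.float64(0.082), np.float64(0.161)), (np.float64(0.431), np.float64(0.101), np.float64(0.125))]
267 [(np.float64(0.416), np.float64(0.104), np.float64(0.125)), (np.float64(0.407), np.float64(0.078), np.float64(0.159)), (np.float64(0.429), np.float64(0.098), np.float64(0.12))]
270 [(np.float64(0.419), np.float64(0.11), np.float64(0.107)), (np.float64(0.404), np.float64(0.075), np.float64(0.155)), (np.float64(0.41), np.float64(0.07), np.float64(0.154))]
273 [(np.float64(0.397), np.float64(0.075), np.float64(0.153)), (np.float64(0.401), np.float64(0.071), np.float64(0.152)), (np.float64(0.406), np.float64(0.065), np.float64(0.154))]
276 [(np.float64(0.393), np.float64(0.069), np.float64(0.152)), (np.float64(0.398), 
[... 4084 characters left out ...]
7), np.float64(0.124), np.float64(-0.001)), (np.float64(0.433), np.float64(0.117), np.float64(-0.0))]
297 [(np.float64(0.418), np.float64(0.123), np.float64(-0.003)), (np.float64(0.421), np.float64(0.115), np.float64(0.003)), (np.float64(0.428), np.float64(0.11), np.float64(0.002))]
300 [(np.float64(0.413), np.float64(0.117), np.float64(-0.003)), (np.float64(0.416), np.float64(0.109), np.float64(0.002)), (np.float64(0.423), np.float64(0.105), np.float64(0.0))]
[(np.float64(0.421), np.float64(0.123), np.float64(0.086)), (np.float64(0.424), np.float64(0.129), np.float64(0.086)), (np.float64(0.391), np.float64(0.14), np.float64(0.055)), (np.float64(0.416), np.float64(0.127), np.float64(0.056))]
```

```bash
python3 -m handwheel '[{"grip":0,"delta_pos":[-30,0,0],"rot":[0,0,0]},{"grip":0,"delta_pos":[-30,0,0],"rot":[0,0,0]},{"grip":0,"delta_pos":[0,0,0],"rot":[0,0,0]},{"grip":0,"delta_pos":[0,0,0],"rot":[0,0,0]},{"grip":0,"delta_pos":[0,0,0],"rot":[0,0,0]}]'
python3 - <<'E'
from h import *
s,p,r=st();print(p)
im2,d2,w2=snap('side','s4')
C=cal('side')
for k in (-.1,-.05,0,.019): print(k,proj(C,p+r.apply([k,0,0])))
cv2.imwrite('pics/s4z.png',cv2.resize(im2[200:300,220:340][:,:,::-1],None,fx=6,fy=6))
E
```

```text
t: 4.1
tool_pos: [0.4307, 0.1205, 0.1132]
tool_rot: [0.687, 0.165, 0.688, -0.165]
force: [0.6, -0.7, -0.0]
width: 0.0
[0.43065271 0.12049373 0.11318849]
-0.1 [257.87794203 228.63749201]
-0.05 [260.10153415 246.03007234]
0 [262.14377743 262.0041713 ]
0.019 [262.87682462 267.7379486 ]
```

View pics/s4z.png

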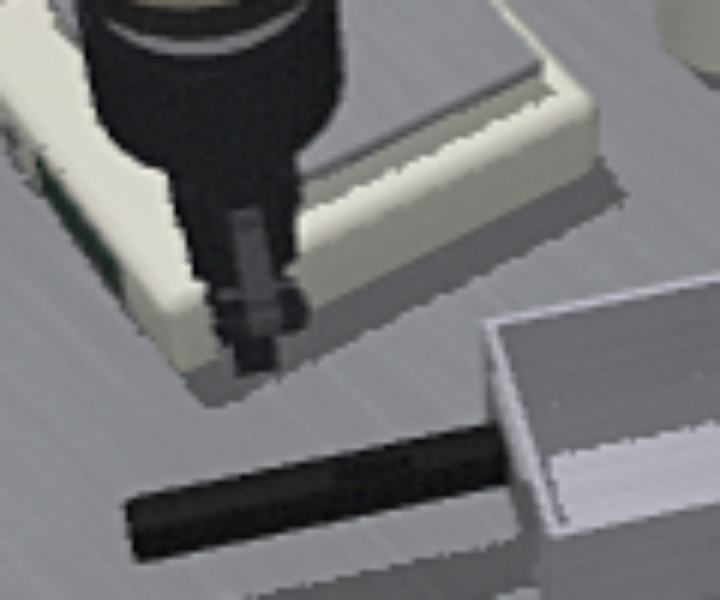

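The fingertips really end at the reported TCP: the tip is at pixel (262.5,262), and the TCP projects to (262,262). They closed above the handle, so I'll open and go about 19 mm deeper.

```bash
python3 -m handwheel '[{"grip":70,"delta_pos":[0,-1.5,2],"rot":[0,0,0]},{"grip":70,"delta_pos":[0,0,0],"rot":[0,0,0]},{"grip":70,"delta_pos":[0,0,0],"rot":[0,0,0]},{"grip":70,"delta_pos":[35,0,0],"rot":[0,0,0]},{"grip":70,"delta_pos":[35,0,0],"rot":[0,0,0]}]' 110
python3 -m handwheel '[{"grip":70,"delta_pos":[10,0,0],"rot":[0,0,0]},{"grip":70,"delta_pos":[6,0,0],"rot":[0,0,0]},{"grip":0,"delta_pos":[0,0,0],"rot":[0,0,0]},{"grip":0,"delta_pos":[0,0,0],"rot":[0,0,0]},{"grip":0,"delta_pos":[0,0,0],"rot":[0,0,0]}]' 110
python3 -m handwheel '[{"grip":0,"delta_pos":[0,0,0],"rot":[0,0,0]},{"grip":0,"delta_pos":[0,0,0],"rot":[0,0,0]},{"grip":0,"delta_pos":[0,0,0],"rot":[0,0,0]},{"grip":0,"delta_pos":[0,0,0],"rot":[0,0,0]},{"grip":0,"delta_pos":[0,0,0],"rot":[0,0,0]}]' 110
python3 rel.py .4324 .1191 .045 -27
```

```text
t: 4.78
tool_pos: [0.4329, 0.1186, 0.0436]
tool_rot: [0.688, 0.165, 0.687, -0.165]
force: [0.4, -0.9, -0.4]
width: 0.0702
t: 5.4
tool_pos: [0.4329, 0.1185, 0.0288]
tool_rot: [0.688, 0.165, 0.687, -0.165]
force: [-1.3, 1.1, 2.1]
width: 0.0157
t: 6.02
tool_pos: [0.4325, 0.1185, 0.0284]
tool_rot: [0.688, 0.165, 0.687, -0.165]
force: [-2.1, -0.5, 5.8]
width: 0.0133
t 6.025 pos [0.4325 0.1185 0.0284] xdown [ 0.  0. -1.] heading z -26.97 w 0.0133 F [-2.1 -0.5  5.8]
rotvec/10deg [ 0.003  0.002 -0.002]
shift in target axes [-16.6   0.5  -0.4]
shift in tool axes [-16.6   0.5  -0.4]
```

```bash
python3 -m handwheel '[{"grip":0,"delta_pos":[-10,0,0],"rot":[0,0,0]},{"grip":0,"delta_pos":[-20,0,0],"rot":[0,0,0]},{"grip":0,"delta_pos":[-30,0,0],"rot":[0,0,0]},{"grip":0,"delta_pos":[-20,0,0],"rot":[0,0,0]},{"grip":0,"delta_pos":[0,0,0],"rot":[0,0,0]}]' 110
python3 - <<'E'
from h import *
s,p,r=st();print(p,s['width'],s['force'],s['torque'])
im2,d2,w2=snap('side','s5')
im,d,w=snap('top','t5')
E
```

```text
t: 6.65
tool_pos: [0.4332, 0.1187, 0.1094]
tool_rot: [0.688, 0.165, 0.687, -0.164]
force: [0.6, 0.5, -2.1]
width: 0.0132
[0.43322716 0.11870293 0.10938137] 0.013170177448325597 [ 0.64924557  0.48208028 -2.07922013] [ 0.17691492  0.26168609 -0.00282313]
```

View pics/s5.png

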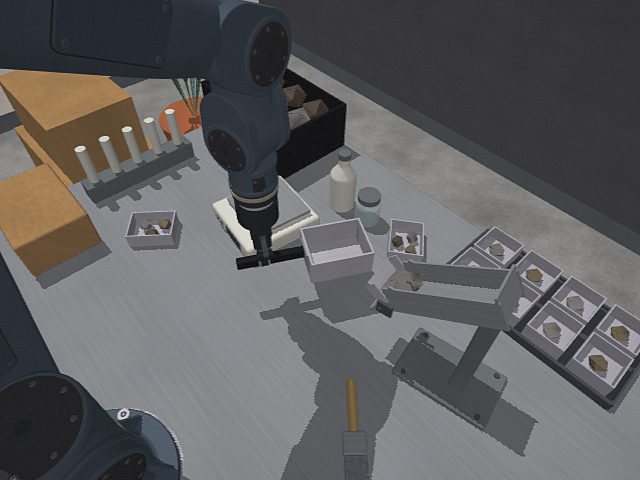

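View pics/t5.png

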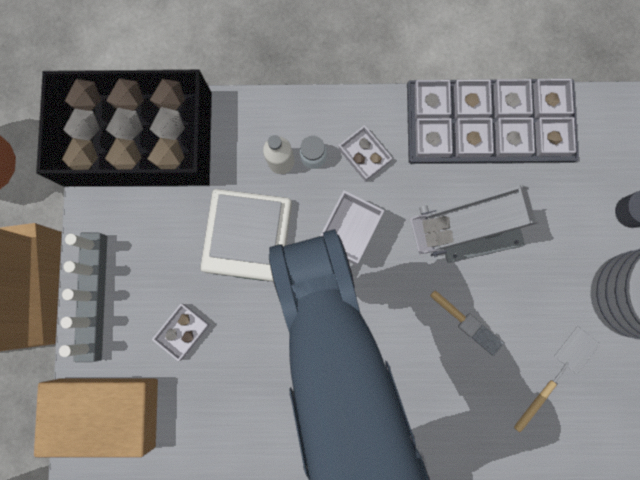

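```bash
cat > rim.py <<'E'
import sys
from h import *
# fit of rim in given top/side clouds: rim.py topfile sidefile tcpx tcpy heading rimz
def rim(files,tcp,hd,zr):
    a=np.radians(hd);x=np.array([np.cos(a),np.sin(a)]);y=np.array([-x[1],x[0]])
    Q=[]
    for f in files:
        D=np.load('pics/'+f+'.npz');w=D['w'].reshape(-1,3)
        w=w[np.isfinite(w[:,0])]; s=(w[:,:2]-tcp)@x; l=(w[:,:2]-tcp)@y
        g=(s>.06)&(s<.24)&(abs(l)<.07)&(w[:,2]>.03); Q.append(np.c_[s,l,w[:,2],0*s+len(Q)][g])
    return np.vstack(Q)
E
python3 - <<'E'
from rim import *
Q=rim(['t5','s5'],[.4332,.1187],-27,.141)
print(len(Q))
for k,n in [(0,'top'),(1,'side')]:
    q=Q[Q[:,3]==k]
    H=[]
    for lo in np.arange(.07,.23,.01):
        b=q[(q[:,0]>=lo)&(q[:,0]<lo+.01)]
        H.append((round(lo,2),round(np.percentile(b[:,2],97),4) if len(b)>5 else None,len(b)))
    print(n,H)
q=Q[Q[:,2]>.13];print(np.percentile(q[:,0],[.5,1,99,99.5]),np.percentile(q[:,1],[.5,1,99,99.5]))
E
```

```text
6381
top [(np.float64(0.07), None, 0), (np.float64(0.08), np.float64(0.1417), 53), (np.float64(0.09), np.float64(0.1395), 39), (np.float64(0.1), np.float64(0.1414), 84), (np.float64(0.11), np.float64(0.1416), 112), (np.float64(0.12), np.float64(0.1395), 134), (np.float64(0.13), np.float64(0.1396), 192), (np.float64(0.14), np.float64(0.139), 200), (np.float64(0.15), np.float64(0.1395), 201), (np.float64(0.16), np.float64(0.1393), 194), (np.float64(0.17), np.float64(0.1373), 199), (np.float64(0.18), np.float64(0.1381), 203), (np.float64(0.19), np.float64(0.1379), 199), (np.float64(0.2), np.float64(0.1385), 328), (np.float64(0.21), np.float64(0.1424), 141), (np.float64(0.22), None, 0)]
side [(np.float64(0.07), np.float64(0.5694), 70), (np.float64(0.08), np.float64(0.1408), 305), (np.float64(0.09), np.float64(0.1402), 137), (np.float64(0.1), np.float64(0.1392), 254), (np.float64(0.11), np.float64(0.1394), 259), (np.float64(0.12), np.float64(0.1391), 264), (np.float64(0.13), np.float64(0.138), 263), (np.float64(0.14), np.float64(0.1387), 258), (np.float64(0.15), np.float64(0.139), 259), (np.float64(0.16), np.float64(0.1391), 255), (np.float64(0.17), np.float64(0.1394), 260), (np.float64(0.18), np.float64(0.1388), 249), (np.float64(0.19), np.float64(0.1391), 253), (np.float64(0.2), np.float64(0.1387), 254), (np.float64(0.21), np.float64(0.1399), 389), (np.float64(0.22), None, 0)]
[0.06019552 0.06029871 0.2153008  0.21574777] [-0.05319534 -0.05292817  0.05080658  0.0512179 ]
```

```bash
python3 -m handwheel '[{"grip":0,"delta_pos":[0,0,-15],"rot":[0,0,0]},{"grip":0,"delta_pos":[0,0,-25],"rot":[0.5,0,0]},{"grip":0,"delta_pos":[0,0,0],"rot":[0.9,0,0]},{"grip":0,"delta_pos":[0,0,0],"rot":[0.9,0,0]},{"grip":0,"delta_pos":[0,0,0],"rot":[0.9,0,0]}]' 110
python3 -m handwheel '[{"grip":0,"delta_pos":[0,0,0],"rot":[0.9,0,0]},{"grip":0,"delta_pos":[0,10,0],"rot":[0.6,0,0]},{"grip":0,"delta_pos":[0,20,0],"rot":[0.32,0,0]},{"grip":0,"delta_pos":[0,20,0],"rot":[0,0,0]},{"grip":0,"delta_pos":[0,10,0],"rot":[0,0,0]}]' 110
python3 rel.py .4782 .1690 .1094 -77.2
```

```text
t: 7.38
tool_pos: [0.3952, 0.1368, 0.1073]
tool_rot: [0.614, 0.349, 0.615, -0.35]
force: [-0.1, 0.3, -2.0]
width: 0.0134
t: 8.0
tool_pos: [0.4541, 0.1529, 0.1074]
tool_rot: [0.553, 0.441, 0.553, -0.441]
force: [0.3, -0.5, -2.0]
width: 0.0132
t 8.0 pos [0.4541 0.1529 0.1074] xdown [-0.001 -0.    -1.   ] heading z -77.14 w 0.0132 F [ 0.3 -0.5 -2. ]
rotvec/10deg [ 0.006 -0.     0.008]
shift in target axes [ -2.   27.  -10.3]
shift in tool axes [ -2.1  27.  -10.3]
```

```bash
python3 -m handwheel '[{"grip":0,"delta_pos":[-1,10,-5],"rot":[0,0,0]},{"grip":0,"delta_pos":[-1,12,-5],"rot":[0,0,0]},{"grip":0,"delta_pos":[0,5,0],"rot":[0,0,0]},{"grip":0,"delta_pos":[0,0,0],"rot":[0,0,0]},{"grip":0,"delta_pos":[0,0,0],"rot":[0,0,0]}]' 110
python3 rel.py .4782 .1690 .1094 -77.2
python3 - <<'E'
from rim import *
s,p,r=st()
snap('side','s6');snap('top','t6')
Q=rim(['t6','s6'],p[:2],-77.2,.141)
for k,n in [(0,'top'),(1,'side')]:
    q=Q[(Q[:,3]==k)&(Q[:,2]<.2)]
    print(n,[(round(lo,2),round(np.percentile(b[:,2],97),4)) for lo in np.arange(.07,.23,.01) for b in [q[(q[:,0]>=lo)&(q[:,0]<lo+.01)]] if len(b)>5])
    q=q[(q[:,2]>.13)&(q[:,2]<.15)];print(np.percentile(q[:,0],[.5,1,99,99.5]).round(4),np.percentile(q[:,1],[.5,1,99,99.5]).round(4))
for n in 'ts':
    im=np.load(f'pics/{n}6.npz')['im']; 
    cv2.imwrite(f'pics/{n}6z.png',cv2.resize((im[150:300,300:540] if n=='t' else im[200:380,270:510])[:,:,::-1],None,fx=3.3,fy=3.3))
E
```

```text
t: 8.62
tool_pos: [0.4782, 0.168, 0.11]
tool_rot: [0.553, 0.441, 0.553, -0.441]
force: [-0.2, 0.3, -2.0]
width: 0.0132
t 8.625 pos [0.4782 0.168  0.11  ] xdown [-0.001 -0.    -1.   ] heading z -77.17 w 0.0132 F [-0.2  0.3 -2. ]
rotvec/10deg [0.003 0.001 0.003]
shift in target axes [ 0.6  0.2 -0.9]
shift in tool axes [ 0.6  0.2 -0.9]
top [(np.float64(0.07), np.float64(0.1425)), (np.float64(0.08), np.float64(0.1449)), (np.float64(0.09), np.float64(0.1422)), (np.float64(0.1), np.float64(0.1414)), (np.float64(0.11), np.float64(0.1402)), (np.float64(0.12), np.float64(0.1405)), (np.float64(0.13), np.float64(0.1422)), (np.float64(0.14), np.float64(0.1399)), (np.float64(0.15), np.float64(0.1423)), (np.float64(0.16), np.float64(0.1387)), (np.float64(0.17), np.float64(0.1393)), (np.float64(0.18), np.float64(0.1398)), (np.float64(0.19), np.float64(0.141)), (np.float64(0.2), np.float64(0.1412)), (np.float64(0.21), np.float64(0.1446))]
[0.0609 0.0617 0.2128 0.2131] [-0.0501 -0.05    0.0501  0.0502]
side [(np.float64(0.07), np.float64(0.1375)), (np.float64(0.08), np.float64(0.1417)), (np.float64(0.09), np.float64(0.1405)), (np.float64(0.1), np.float64(0.1397)), (np.float64(0.11), np.float64(0.1396)), (np.float64(0.12), np.float64(0.14)), (np.float64(0.13), np.float64(0.1399)), (np.float64(0.14), np.float64(0.1399)), (np.float64(0.15), np.float64(0.1385)), (np.float64(0.16), np.float64(0.1394)), (np.float64(0.17), np.float64(0.1395)), (np.float64(0.18), np.float64(0.1391)), (np.float64(0.19), np.float64(0.1388)), (np.float64(0.2), np.float64(0.1406)), (np.float64(0.21), np.float64(0.1399))]
[0.0617 0.0626 0.2174 0.2175] [-0.0523 -0.0521  0.0492  0.0496]
```

View pics/s6z.png

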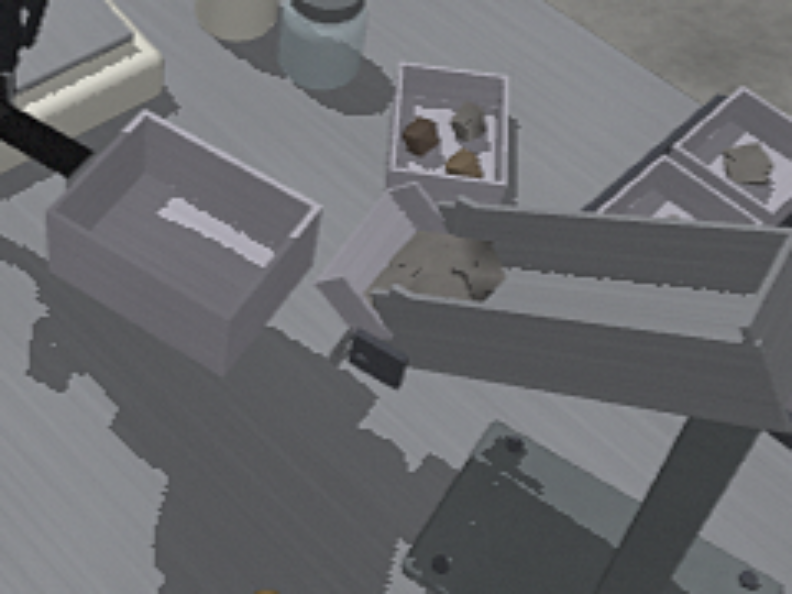

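View pics/t6z.png

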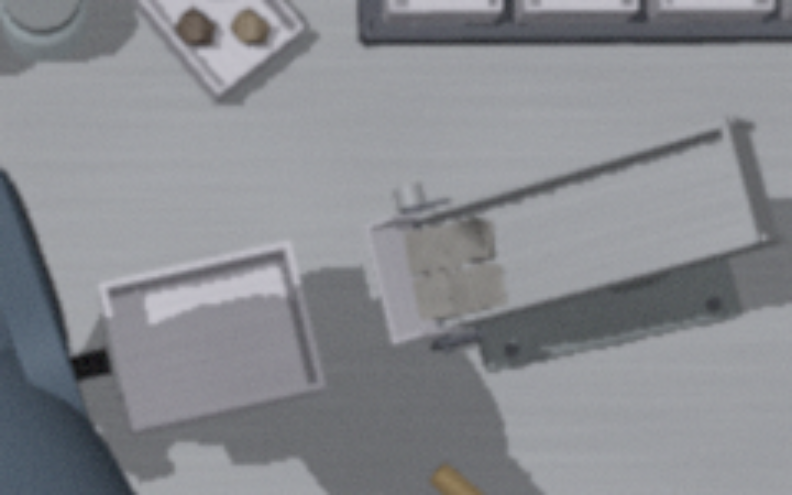

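Run:
```python
from h import *
C=cal('top'); g=lambda x,y,z:pix(C,300+x/3.3-.35,150+y/3.3-.35,z)
h=np.radians(-77.2);X=np.array([np.cos(h),np.sin(h)]);Y=np.array([-X[1],X[0]])
lip=np.array([.5426,-.1187])
def rep(n,p): p=p[:2]-lip; print(n,'along -chute y %.4f lateral(left) %.4f'%(p@X,p@Y))
for n,c in [('rl',(101,285)),('fl',(291,242)),('fr',(324,384)),('rr',(137,431))]: rep(n,g(*c,.14))
rep('TCP',np.array([.4782,.168]))
for z in (.194,.200): rep('gate L',g(371,231,z));rep('gate R',g(395,344,z))
D=np.load('pics/t6.npz')['w'];S=np.load('pics/s6.npz')['w']
W=np.r_[D.reshape(-1,3),S.reshape(-1,3)];W=W[np.isfinite(W[:,0])]
s=(W[:,:2]-lip)@X;l=(W[:,:2]-lip)@Y
q=(s>-.05)&(s<.0)&(abs(l)<.07)&(W[:,2]>.165)&(W[:,2]<.22)
print('gate cloud lateral',np.percentile(l[q],[1,3,50,97,99]).round(4), 'fwd',np.percentile(s[q],[.5,1,5]).round(4))
q=(s>.08)&(s<.2)&(abs(l)<.07)&(W[:,2]>.2)
for s0 in (.08,.12,.16):
    k=q&(s>s0)&(s<s0+.04);print('chute lateral',s0,np.percentile(l[k],[1,3,97,99]).round(4))
# paddle: dark pts under lip
q=(s>-.06)&(s<.02)&(abs(l)<.06)&(W[:,2]>.1)&(W[:,2]<.16)
print('paddle-ish',q.sum(),np.c_[s,l,W[:,2]][q][::max(1,q.sum()//25)].round(3))
```

```text
rl along -chute y -0.2090 lateral(left) 0.0496
fl along -chute y -0.0800 lateral(left) 0.0491
fr along -chute y -0.0814 lateral(left) -0.0474
rr along -chute y -0.2078 lateral(left) -0.0498
TCP along -chute y -0.2938 lateral(left) 0.0007
gate L along -chute y -0.0356 lateral(left) 0.0371
gate R along -chute y -0.0384 lateral(left) -0.0363
gate L along -chute y -0.0365 lateral(left) 0.0363
gate R along -chute y -0.0393 lateral(left) -0.0368
gate cloud lateral [-0.0443 -0.0383  0.0041  0.0419  0.0573] fwd [-0.0391 -0.0388 -0.0353]
chute lateral 0.08 [-0.037  -0.0366  0.036   0.0377]
chute lateral 0.12 [-0.0371 -0.0368  0.0357  0.0374]
chute lateral 0.16 [-0.0374 -0.0369  0.0351  0.0368]
paddle-ish 69 [[-0.028  0.03   0.125]
 [-0.029 -0.008  0.122]
 [-0.028 -0.026  0.12 ]
 [-0.009 -0.039  0.152]
 [-0.022 -0.008  0.125]
 [-0.021 -0.009  0.124]
 [-0.022 -0.012  0.123]
 [-0.024 -0.016  0.122]
 [-0.019 -0.017  0.129]
 [-0.024 -0.02   0.125]
 [-0.02  -0.019  0.127]
 [-0.014 -0.025  0.14 ]
 [-0.021 -0.021  0.126]
 [-0.015 -0.027  0.138]
 [-0.023 -0.024  0.123]
 [-0.019 -0.026  0.13 ]
 [-0.014 -0.027  0.135]
 [-0.022 -0.027  0.125]
 [-0.017 -0.028  0.131]
 [-0.013 -0.028  0.135]
 [-0.021 -0.029  0.126]
 [-0.017 -0.028  0.127]
 [-0.005 -0.044  0.158]
 [-0.021 -0.028  0.12 ]
 [-0.017 -0.027  0.122]
 [-0.02  -0.028  0.118]
 [-0.002 -0.045  0.156]
 [ 0.005 -0.045  0.16 ]
 [ 0.005 -0.044  0.155]
 [ 0.007 -0.043  0.153]
 [ 0.011 -0.044  0.158]
 [ 0.014 -0.045  0.159]
 [ 0.014 -0.045  0.155]
 [ 0.017 -0.044  0.157]
 [ 0.019 -0.045  0.157]]
```

The pan is aligned with the chute to within 1 mm laterally and its rim is at about 0.140. The paddle tip looks to be about 28 mm forward of the lip, and the pan's front wall is 80 mm forward. I'm closing in.

```bash
python3 -m handwheel '[{"grip":0,"delta_pos":[0,0,10],"rot":[0,0,0]},{"grip":0,"delta_pos":[0,0,15],"rot":[0,0,0]},{"grip":0,"delta_pos":[0,0,12],"rot":[0,0,0]},{"grip":0,"delta_pos":[0,0,6],"rot":[0,0,0]},{"grip":0,"delta_pos":[0,0,0],"rot":[0,0,0]}]' 115
cat > ds.py <<'E'
from h import *
s,p,r=st();h=np.radians(-77.2);X=np.array([np.cos(h),np.sin(h)]);Y=np.array([-X[1],X[0]]);q=p[:2]-[.5426,-.1187]
print('t',round(s['t'],2),'front fwd of lip mm',round(-(q@X+.215)*1000,1),'lat',round(q@Y*1000,1),'z',p[2].round(4),'Fpush',round(float(np.array(s['force'])[:2]@X),2),'F',np.round(s['force'],1),'T',np.round(s['torque'],2),'w',round(s['width'],4))
E
python3 ds.py
```

```text
t: 9.35
tool_pos: [0.4883, 0.1257, 0.1101]
tool_rot: [0.552, 0.441, 0.553, -0.441]
force: [0.6, -0.8, -1.6]
width: 0.013
t 9.35 front fwd of lip mm 35.4 lat 1.2 z 0.1101 Fpush 0.87 F [ 0.6 -0.8 -1.6] T [ 0.3   0.08 -0.01] w 0.013
```

```bash
python3 -m handwheel '[{"grip":0,"delta_pos":[0,0,3],"rot":[0,0,0]},{"grip":0,"delta_pos":[0,0,3],"rot":[0,0,0]},{"grip":0,"delta_pos":[0,0,3],"rot":[0,0,0]},{"grip":0,"delta_pos":[0,0,3],"rot":[0,0,0]},{"grip":0,"delta_pos":[0,0,0],"rot":[0,0,0]}]'
python3 ds.py
python3 -m handwheel '[{"grip":0,"delta_pos":[0,0,3],"rot":[0,0,0]},{"grip":0,"delta_pos":[0,0,3],"rot":[0,0,0]},{"grip":0,"delta_pos":[0,0,3],"rot":[0,0,0]},{"grip":0,"delta_pos":[0,0,2],"rot":[0,0,0]},{"grip":0,"delta_pos":[0,0,0],"rot":[0,0,0]}]'
python3 ds.py
```

```text
t: 9.98
tool_pos: [0.4908, 0.1148, 0.11]
tool_rot: [0.553, 0.441, 0.553, -0.441]
force: [-0.3, 2.5, -3.3]
width: 0.0129
t 9.97 front fwd of lip mm 24.2 lat 1.2 z 0.11 Fpush -2.52 F [-0.3  2.5 -3.3] T [1.   0.18 0.11] w 0.0129
t: 10.6
tool_pos: [0.4932, 0.1037, 0.1101]
tool_rot: [0.553, 0.441, 0.553, -0.441]
force: [-0.5, 3.3, -3.8]
width: 0.0129
t 10.6 front fwd of lip mm 12.8 lat 1.1 z 0.1101 Fpush -3.28 F [-0.5  3.3 -3.8] T [ 1.34  0.33 -0.06] w 0.0129
```

Contact: 2.5 to 3.3 N. I'll keep going.

```bash
python3 -m handwheel '[{"grip":0,"delta_pos":[0,0,3],"rot":[0,0,0]},{"grip":0,"delta_pos":[0,0,3],"rot":[0,0,0]},{"grip":0,"delta_pos":[0,0,3],"rot":[0,0,0]},{"grip":0,"delta_pos":[0,0,3],"rot":[0,0,0]},{"grip":0,"delta_pos":[0,0,0],"rot":[0,0,0]}]'
python3 ds.py
python3 -m handwheel '[{"grip":0,"delta_pos":[0,0,3],"rot":[0,0,0]},{"grip":0,"delta_pos":[0,0,3],"rot":[0,0,0]},{"grip":0,"delta_pos":[0,0,2],"rot":[0,0,0]},{"grip":0,"delta_pos":[0,0,0],"rot":[0,0,0]},{"grip":0,"delta_pos":[0,0,0],"rot":[0,0,0]}]'
python3 ds.py
python3 - <<'E'
from h import *
im,_,_=snap('side','s7');im2,_,_=snap('top','t7')
cv2.imwrite('pics/s7z.png',cv2.resize(im[200:350,270:510][:,:,::-1],None,fx=3.3,fy=3.3))
cv2.imwrite('pics/t7z.png',cv2.resize(im2[170:290,320:540][:,:,::-1],None,fx=3.3,fy=3.3))
E
```

```text
t: 11.22
tool_pos: [0.496, 0.0919, 0.1101]
tool_rot: [0.553, 0.441, 0.553, -0.441]
force: [-2.3, 3.7, -2.5]
width: 0.0129
t 11.22 front fwd of lip mm 0.7 lat 1.3 z 0.1101 Fpush -4.1 F [-2.3  3.7 -2.5] T [ 1.39  0.3  -0.08] w 0.0129
t: 11.85
tool_pos: [0.4975, 0.0847, 0.1101]
tool_rot: [0.553, 0.441, 0.553, -0.441]
force: [-1.7, 6.1, -3.6]
width: 0.013
t 11.85 front fwd of lip mm -6.6 lat 1.1 z 0.1101 Fpush -6.33 F [-1.7  6.1 -3.6] T [ 1.8   0.48 -0.14] w 0.013
```

View pics/s7z.png

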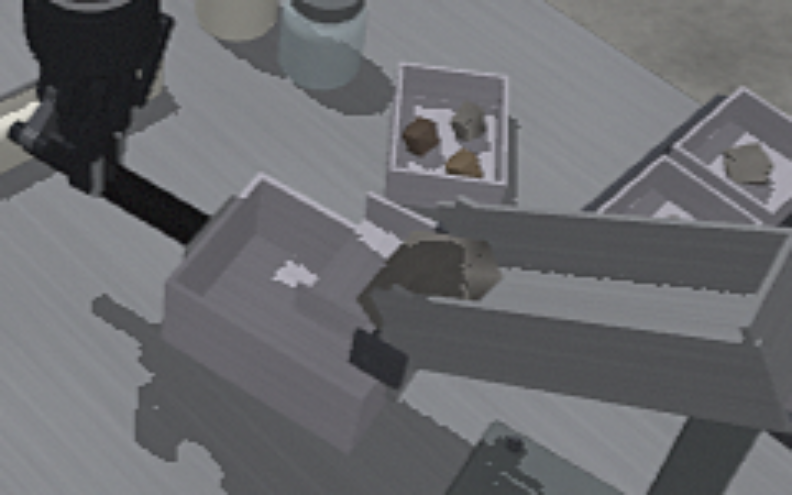

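View pics/t7z.png

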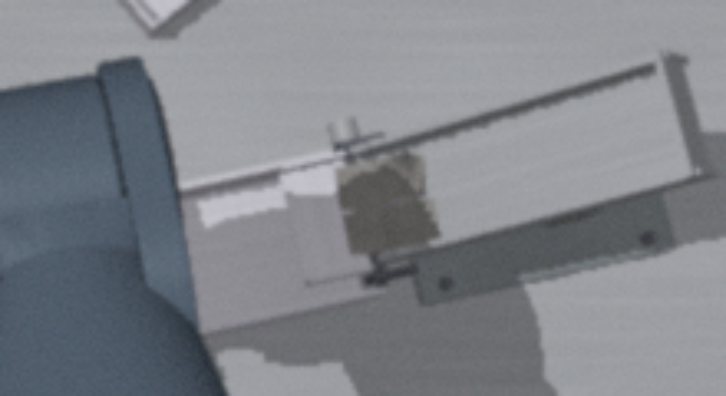

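The gate is part open and has lowered over the pan, but the stones are still on the lip around (430,270). The pan is level, so I'll push on in smaller steps.

```bash
python3 -m handwheel '[{"grip":0,"delta_pos":[0,0,2],"rot":[0,0,0]},{"grip":0,"delta_pos":[0,0,2],"rot":[0,0,0]},{"grip":0,"delta_pos":[0,0,0],"rot":[0,0,0]},{"grip":0,"delta_pos":[0,0,0],"rot":[0,0,0]},{"grip":0,"delta_pos":[0,0,0],"rot":[0,0,0]}]'
python3 ds.py
python3 -m handwheel '[{"grip":0,"delta_pos":[0,0,2],"rot":[0,0,0]},{"grip":0,"delta_pos":[0,0,1],"rot":[0,0,0]},{"grip":0,"delta_pos":[0,0,0],"rot":[0,0,0]},{"grip":0,"delta_pos":[0,0,0],"rot":[0,0,0]},{"grip":0,"delta_pos":[0,0,0],"rot":[0,0,0]}]'
python3 ds.py
python3 - <<'E'
from h import *
im,_,_=snap('side','s8');
cv2.imwrite('pics/s8z.png',cv2.resize(im[200:350,270:510][:,:,::-1],None,fx=3.3,fy=3.3))
E
```

```text
t: 12.58
tool_pos: [0.4984, 0.0809, 0.1102]
tool_rot: [0.553, 0.441, 0.553, -0.441]
force: [-2.7, 6.2, -2.2]
width: 0.0132
t 12.57 front fwd of lip mm -10.6 lat 1.1 z 0.1102 Fpush -6.63 F [-2.7  6.2 -2.2] T [ 1.79  0.47 -0.08] w 0.0132
t: 13.2
tool_pos: [0.4991, 0.0781, 0.1103]
tool_rot: [0.553, 0.441, 0.553, -0.441]
force: [-2.7, 6.4, -1.5]
width: 0.0129
t 13.2 front fwd of lip mm -13.5 lat 1.2 z 0.1103 Fpush -6.87 F [-2.7  6.4 -1.5] T [ 1.74  0.49 -0.12] w 0.0129
```

View pics/s8z.png

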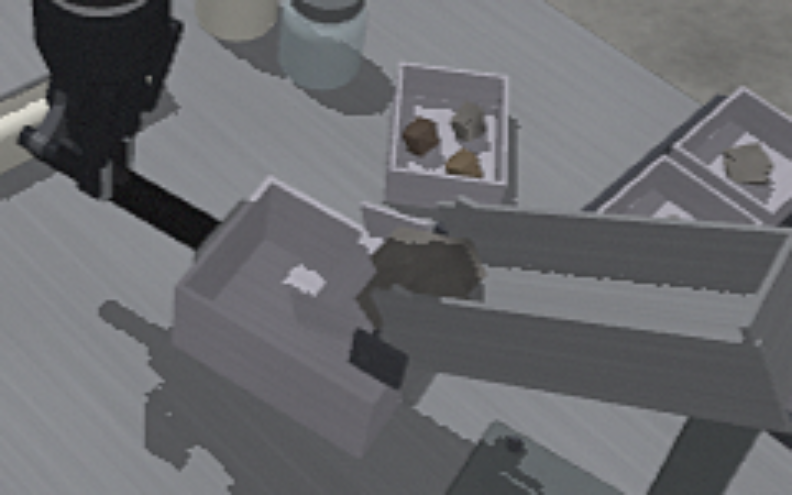

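The stones have started to slide out. I'll continue gently.

```bash
python3 -m handwheel '[{"grip":0,"delta_pos":[0,0,1.5],"rot":[0,0,0]},{"grip":0,"delta_pos":[0,0,1.5],"rot":[0,0,0]},{"grip":0,"delta_pos":[0,0,0],"rot":[0,0,0]},{"grip":0,"delta_pos":[0,0,0],"rot":[0,0,0]},{"grip":0,"delta_pos":[0,0,0],"rot":[0,0,0]}]'
python3 ds.py
python3 - <<'E'
from h import *
im,_,_=snap('side','s9');
cv2.imwrite('pics/s9z.png',cv2.resize(im[200:350,270:510][:,:,::-1],None,fx=3.3,fy=3.3))
E
```

```text
t: 13.88
tool_pos: [0.4999, 0.0751, 0.1103]
tool_rot: [0.553, 0.441, 0.553, -0.441]
force: [-1.5, 7.6, -3.1]
width: 0.0134
t 13.88 front fwd of lip mm -16.5 lat 1.3 z 0.1103 Fpush -7.73 F [-1.5  7.6 -3.1] T [ 1.76  0.42 -0.02] w 0.0134
```

View pics/s9z.png

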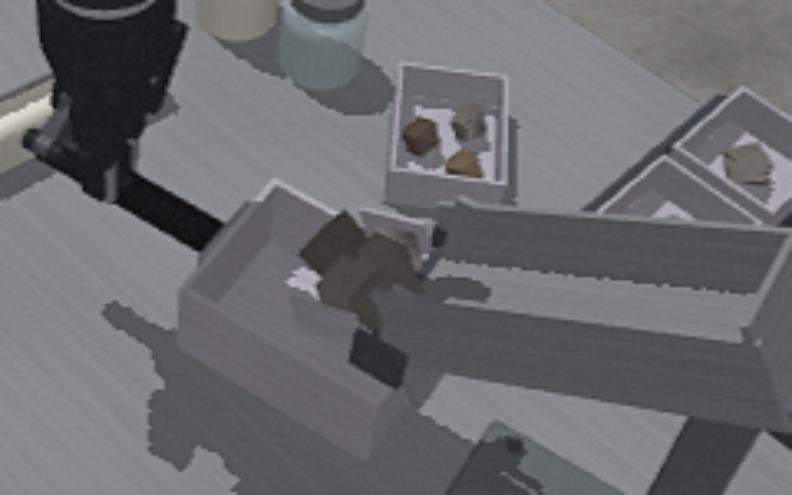

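The stones are sliding off the gate. I'll hold still here.

```bash
python3 -m handwheel '[{"grip":0,"delta_pos":[0,0,1],"rot":[0,0,0]},{"grip":0,"delta_pos":[0,0,0],"rot":[0,0,0]},{"grip":0,"delta_pos":[0,0,0],"rot":[0,0,0]},{"grip":0,"delta_pos":[0,0,0],"rot":[0,0,0]},{"grip":0,"delta_pos":[0,0,0],"rot":[0,0,0]}]'
python3 ds.py
python3 - <<'E'
from h import *
im,_,_=snap('side','s10');
cv2.imwrite('pics/s10z.png',cv2.resize(im[200:350,270:510][:,:,::-1],None,fx=3.3,fy=3.3))
E
```

```text
t: 14.55
tool_pos: [0.5, 0.074, 0.1101]
tool_rot: [0.553, 0.441, 0.553, -0.441]
force: [-1.0, 6.2, -3.1]
width: 0.0132
t 14.55 front fwd of lip mm -17.6 lat 1.2 z 0.1101 Fpush -6.3 F [-1.   6.2 -3.1] T [ 1.75  0.38 -0.01] w 0.0132
```

View pics/s10z.png

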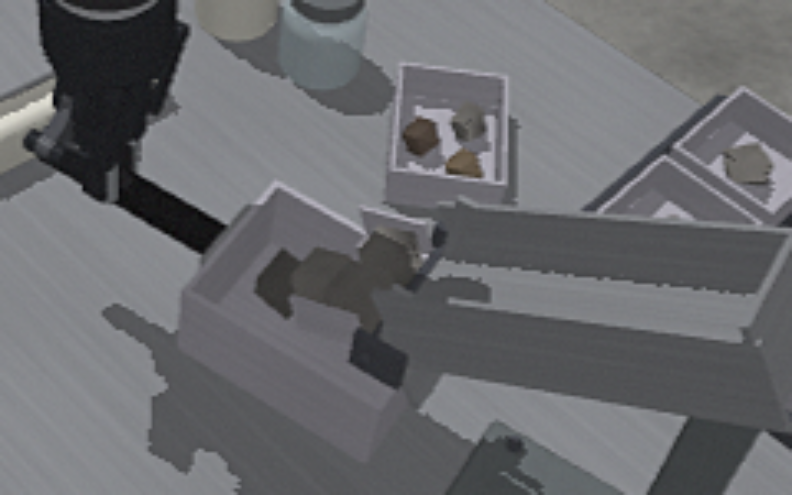

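One stone is in the pan and the rest are still on the gate, so I'll push a touch further.

```bash
python3 -m handwheel '[{"grip":0,"delta_pos":[0,0,1.2],"rot":[0,0,0]},{"grip":0,"delta_pos":[0,0,0.8],"rot":[0,0,0]},{"grip":0,"delta_pos":[0,0,0],"rot":[0,0,0]},{"grip":0,"delta_pos":[0,0,0],"rot":[0,0,0]},{"grip":0,"delta_pos":[0,0,0],"rot":[0,0,0]}]'
python3 ds.py
python3 - <<'E'
from h import *
im,_,_=snap('side','s11');
cv2.imwrite('pics/s11z.png',cv2.resize(im[200:350,270:510][:,:,::-1],None,fx=3.3,fy=3.3))
E
```

```text
t: 15.22
tool_pos: [0.5005, 0.0722, 0.1101]
tool_rot: [0.553, 0.441, 0.553, -0.441]
force: [-0.5, 7.1, -2.4]
width: 0.0129
t 15.22 front fwd of lip mm -19.5 lat 1.2 z 0.1101 Fpush -7.07 F [-0.5  7.1 -2.4] T [ 1.83  0.44 -0.07] w 0.0129
```

View pics/s11z.png

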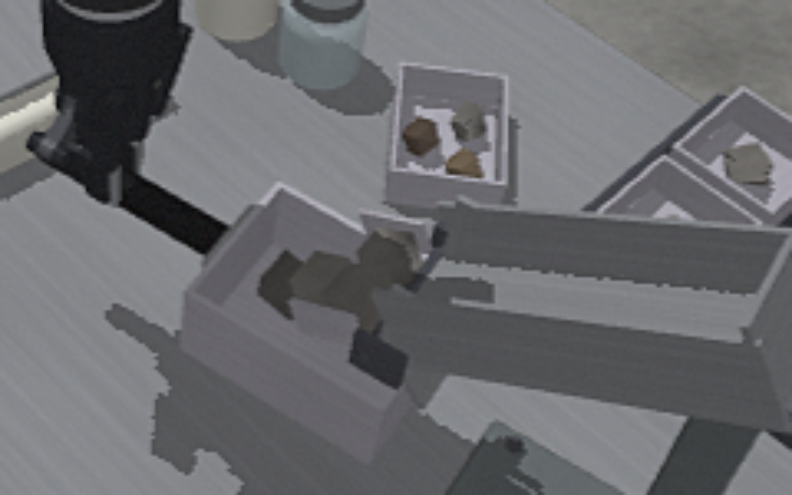

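Run:
```python
from h import *
im,_,w=snap('top','t11'); C=cal('top')
cv2.imwrite('pics/t11z.png',cv2.resize(im[180:285,340:500][:,:,::-1],None,fx=5,fy=5,interpolation=cv2.INTER_CUBIC))
lip=np.array([.5426,-.1187]);h=np.radians(-77.2);X=np.array([np.cos(h),np.sin(h)]);Y=np.array([-X[1],X[0]])
S=np.load('pics/s11.npz');W=np.r_[w.reshape(-1,3),S['w'].reshape(-1,3)];W=W[np.isfinite(W[:,0])]
f=-(W[:,:2]-lip)@X*1000;l=(W[:,:2]-lip)@Y*1000;z=W[:,2]*1000
print('cells fwd(rows) x lateral: max z')
for a in range(-50,130,10):
    print(a,[int(np.percentile(z[k],90)) if (k:=(f>=a)&(f<a+10)&(l>=b)&(l<b+10)&(z<260)).sum()>2 else 0 for b in range(-60,60,10)])
# rim tilt
for a in range(30,130,12):
    k=(f>=a)&(f<a+12)&(abs(abs(l)-49)<5)&(z<170)&(z>110)
    if k.sum()>3: print(a,np.percentile(z[k],95).round(1),end=' ')
```

```text
cells fwd(rows) x lateral: max z
-50 [2, 2, 239, 199, 200, 200, 198, 199, 199, 238, 1, 1]
-40 [2, 2, 233, 192, 193, 193, 194, 192, 192, 233, 0, 3]
-30 [87, 173, 226, 184, 187, 187, 186, 185, 185, 227, 2, 1]
-20 [126, 180, 221, 180, 182, 180, 180, 180, 181, 221, 184, 2]
-10 [133, 180, 219, 174, 174, 175, 173, 174, 174, 221, 185, 175]
0 [124, 178, 210, 176, 175, 181, 180, 180, 177, 211, 182, 176]
10 [130, 137, 180, 185, 186, 186, 185, 185, 184, 181, 181, 170]
20 [123, 137, 177, 182, 183, 183, 181, 184, 185, 178, 179, 139]
30 [122, 137, 172, 177, 177, 179, 177, 180, 177, 172, 174, 0]
40 [129, 137, 168, 171, 174, 174, 172, 149, 150, 167, 167, 139]
50 [125, 137, 85, 167, 168, 169, 165, 86, 87, 86, 138, 141]
60 [127, 138, 86, 86, 87, 85, 94, 107, 105, 85, 138, 138]
70 [123, 138, 86, 85, 85, 86, 106, 108, 107, 104, 138, 141]
80 [125, 139, 86, 85, 86, 84, 107, 107, 110, 106, 137, 140]
90 [131, 139, 83, 82, 84, 84, 94, 110, 109, 96, 137, 0]
100 [128, 138, 139, 138, 138, 139, 139, 139, 139, 139, 137, 137]
110 [2, 2, 1, 138, 139, 138, 140, 141, 138, 0, 0, 0]
120 [1, 1, 2, 0, 2, 136, 137, 0, 0, 0, 0, 0]
30 141.5 42 141.1 54 139.5 66 140.3 78 140.5 90 140.3 102 139.4
```

View pics/t11z.png

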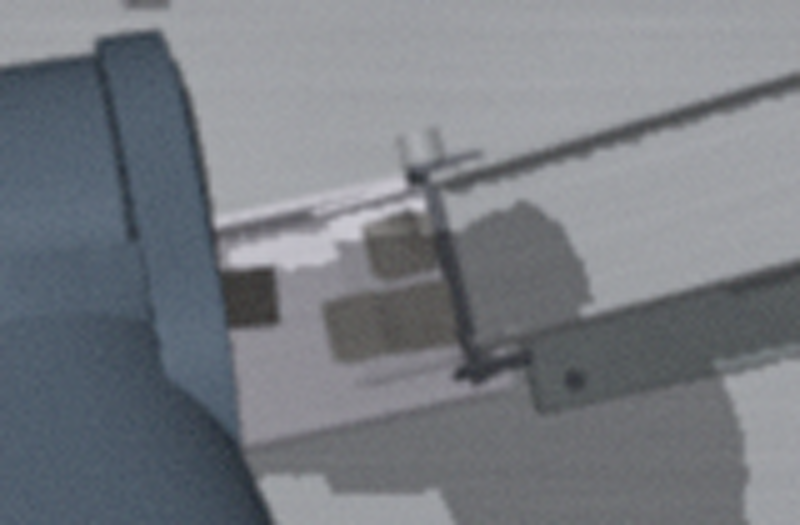

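Three stones are resting on the nearly open spout, which slopes at about 23°. I'll ease on towards the stop and watch the force.

```bash
python3 -m handwheel '[{"grip":0,"delta_pos":[0,0,1],"rot":[0,0,0]},{"grip":0,"delta_pos":[0,0,1],"rot":[0,0,0]},{"grip":0,"delta_pos":[0,0,0],"rot":[0,0,0]},{"grip":0,"delta_pos":[0,0,0],"rot":[0,0,0]},{"grip":0,"delta_pos":[0,0,0],"rot":[0,0,0]}]'
python3 ds.py
python3 -m handwheel '[{"grip":0,"delta_pos":[0,0,1],"rot":[0,0,0]},{"grip":0,"delta_pos":[0,0,0],"rot":[0,0,0]},{"grip":0,"delta_pos":[0,0,0],"rot":[0,0,0]},{"grip":0,"delta_pos":[0,0,0],"rot":[0,0,0]},{"grip":0,"delta_pos":[0,0,0],"rot":[0,0,0]}]'
python3 ds.py
python3 - <<'E'
from h import *
im,_,_=snap('side','s12');
cv2.imwrite('pics/s12z.png',cv2.resize(im[200:350,270:510][:,:,::-1],None,fx=3.3,fy=3.3))
E
```

```text
t: 15.95
tool_pos: [0.5007, 0.0702, 0.11]
tool_rot: [0.552, 0.441, 0.553, -0.441]
force: [-1.2, 6.8, -4.5]
width: 0.0135
t 15.95 front fwd of lip mm -21.5 lat 1.0 z 0.11 Fpush -6.85 F [-1.2  6.8 -4.5] T [ 2.    0.56 -0.06] w 0.0135
t: 16.58
tool_pos: [0.5009, 0.0692, 0.1098]
tool_rot: [0.552, 0.441, 0.553, -0.441]
force: [-0.6, 4.3, -5.9]
width: 0.0131
t 16.57 front fwd of lip mm -22.6 lat 1.0 z 0.1098 Fpush -4.36 F [-0.6  4.3 -5.9] T [2.09 0.41 0.04] w 0.0131
```

View pics/s12z.png

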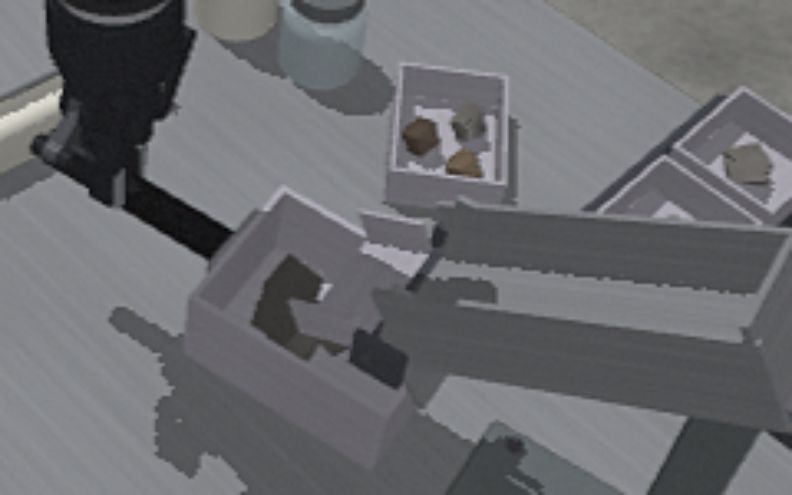

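The gate is empty and the stones are in the pan. Now I'll check the count.

```bash
cat > cells.py <<'E'
import sys
from h import *
def cells(n,tcp,hd,zlo=0,zhi=260):
    h=np.radians(hd);X=np.array([np.cos(h),np.sin(h)]);Y=np.array([-X[1],X[0]])
    W=np.vstack([np.load(f'pics/{k}.npz')['w'].reshape(-1,3) for k in n]);W=W[np.isfinite(W[:,0])]
    c=np.array(tcp[:2])+.15*X; s=(W[:,:2]-c)@X*1000;l=(W[:,:2]-c)@Y*1000;z=W[:,2]*1000
    for a in range(-72,72,8):
        print('%4d'%a,*['%3d'%int(np.percentile(z[k],80)) if (k:=(s>=a)&(s<a+8)&(l>=b)&(l<b+8)&(z<zhi)).sum()>1 else '  .' for b in range(-56,56,8)])
E
python3 - <<'E'
from cells import *
im,_,_=snap('top','t12');snap('side','s13')
cv2.imwrite('pics/t12z.png',cv2.resize(im[180:285,340:500][:,:,::-1],None,fx=5,fy=5,interpolation=cv2.INTER_CUBIC))
s,p,r=st();cells(['t12','s13'],p,-77.2)
E
python3 ds.py
```

```text
-72   2   1   0  27 137 134 137 138 138 138   .   .   .   .
 -64 127 137 137 135 137 134 134 135 135 136 132 133 130 136
 -56 129 135   0   1   0  81  82  82  81  81  81  82 128 136
 -48 128 135  82  81  81  81  81 105 105 105 104   . 129 136
 -40 128  83  82 107 125 121 121 106 105 104 105  83 129 137
 -32 124 136  82 121 129 130 131 110 105 104 103  81 128 137
 -24 124 133  81 125 129 130 131 125  82 102 101  82 128 137
 -16 126 123  81 127 126 128 129 102 105  98  85  84 129 138
  -8 125 134 166 105 105 104 139 106 145 137 149 166 136 135
   0 123 133 167 148 149 148 148 150 149 151 150 164 155 138
   8 126 134 171 153 153 152 152 153 155 154 155 171 158 136
  16 123 133 174 157 158 156 155 158 156 158 159 175 180 137
  24 124 131 178 162 160 161 160 161 162 161 160 178 134 148
  32 125 179 182 166 163 165 166 168 165 167 165 204 181 175
  40 131 179 210 169 172 171 171 171 172 171 172 213 182 176
  48 122 180 216 175 178 177 177 176 175 177 175 217 184   .
  56 122 180 217 178 180 181 181 180 180 179 180 219 181   1
  64 117 168 219 142 182 185 185 185 186 186 186 224   1   1
t 16.73 front fwd of lip mm -22.6 lat 1.0 z 0.1098 Fpush -4.41 F [-0.5  4.4 -5.8] T [2.06 0.38 0.04] w 0.0132
```

View pics/t12z.png

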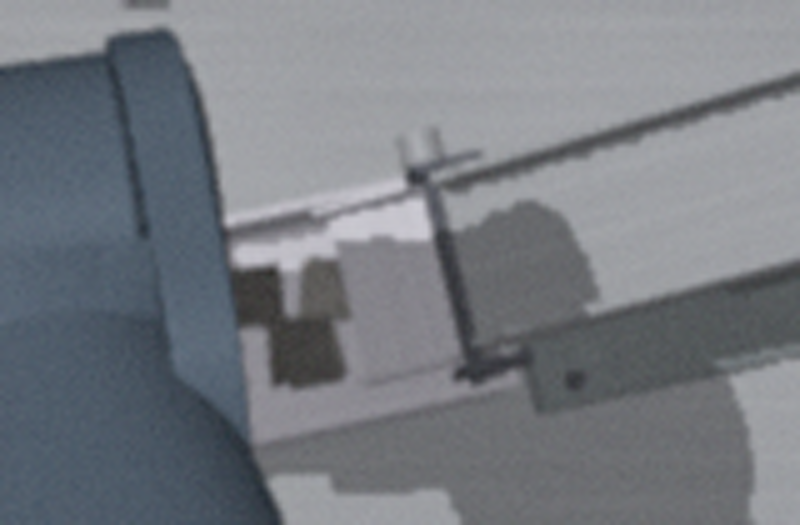

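Three stones are visible. One of them has its top at 130 mm, so it is stacked on a hidden fourth. I'll draw back and check the weight: an empty pan read -2.1 N, so four stones should read about -3.3 N.

```bash
python3 -m handwheel '[{"grip":0,"delta_pos":[0,0,-3],"rot":[0,0,0]},{"grip":0,"delta_pos":[0,0,-6],"rot":[0,0,0]},{"grip":0,"delta_pos":[0,0,-8],"rot":[0,0,0]},{"grip":0,"delta_pos":[0,0,-10],"rot":[0,0,0]},{"grip":0,"delta_pos":[0,0,-10],"rot":[0,0,0]}]'
python3 -m handwheel '[{"grip":0,"delta_pos":[0,0,-12],"rot":[0,0,0]},{"grip":0,"delta_pos":[0,0,-14],"rot":[0,0,0]},{"grip":0,"delta_pos":[0,0,-14],"rot":[0,0,0]},{"grip":0,"delta_pos":[0,0,-8],"rot":[0,0,0]},{"grip":0,"delta_pos":[0,0,-3],"rot":[0,0,0]}]'
python3 ds.py
python3 - <<'E'
from cells import *
im,_,_=snap('side','s14');im2,_,_=snap('top','t14')
cv2.imwrite('pics/s14z.png',cv2.resize(im[200:350,270:510][:,:,::-1],None,fx=3.3,fy=3.3))
s,p,r=st();cells(['t14','s14'],p,-77.2)
E
```

```text
t: 17.35
tool_pos: [0.4931, 0.1054, 0.1103]
tool_rot: [0.553, 0.441, 0.552, -0.441]
force: [1.2, 2.5, -2.1]
width: 0.013
t: 17.98
tool_pos: [0.4816, 0.1551, 0.1101]
tool_rot: [0.553, 0.441, 0.553, -0.441]
force: [-0.1, 0.4, -3.8]
width: 0.013
t 17.98 front fwd of lip mm 65.5 lat 1.2 z 0.1101 Fpush -0.44 F [-0.1  0.4 -3.8] T [ 0.39  0.13 -0.05] w 0.013
 -72 113 133 136 134 137 138 138 137 138 139 138 134 133   0
 -64 125 136 133 131 129 125 127 129 132 129 125 125 131 137
 -56 126  82  79  81  81  81  82  84  98  97  94  82 128 138
 -48 125  81  82  80  80  81  82 104 103 105 102  81 129 134
 -40 127 112  79 116 126 127 126 103 104 103 102  80 128 135
 -32 125  83  80 123 128 128 129 125 105 102 101  81 128 135
 -24 123  78  77 125 127 129 129  83  81  98  97  79 126 135
 -16 126  81  79 124 126 127 128 100 102  99  82  80 127 132
  -8 125  77  78 100 101 103 110 101 104 101 101  79 130 137
   0 126  77  75  79  77  78  93 101 101 101  80  78 125 132
   8 121  78  78  78  78  79  90  98 100 100  78  78 125 134
  16 123  88  77  78  77  78  78  78  80  84  79  77 126 131
  24 126  76  76  76  77  76  78  77  77  77  78  77 124 133
  32 122  76  75  76  77  76  77  76  77  76  77  77 126 129
  40 125  75  77  76  77  76  76  76  76  76  75  76 124 129
  48 124  74  77  77  76  79  75  75  77  78  75  74 127   1
  56 123 127 129 128 129 130 129 127 129 128 128 128 130   0
  64 118 121 123 120 124 118 122 124 118 124 119 117 126   0
```

View pics/s14z.png

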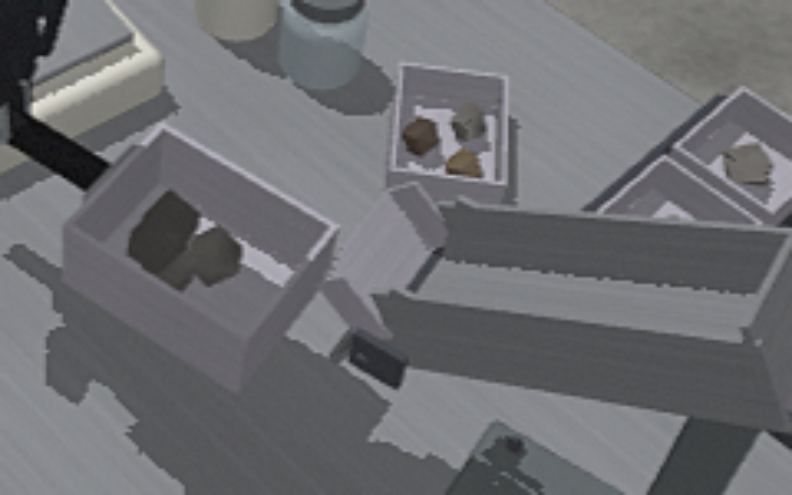

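The weight reads about 3.8 N, the chute is empty, and the stones are in the pan: one at the rear left, one at the front middle, and a stacked pair. The pan has settled about 3° nose-down in the grip. I'll correct that pitch, lift, and draw away.

```bash
python3 -m handwheel '[{"grip":0,"delta_pos":[-5,0,-6],"rot":[0,-0.15,0]},{"grip":0,"delta_pos":[-8,-3,-14],"rot":[0,-0.15,0]},{"grip":0,"delta_pos":[-8,-6,-20],"rot":[0,0,0]},{"grip":0,"delta_pos":[-8,-7,-24],"rot":[0,0,0]},{"grip":0,"delta_pos":[-8,-7,-24],"rot":[0,0,0]}]'
python3 -m handwheel '[{"grip":0,"delta_pos":[-6,-7,-24],"rot":[0,0,0]},{"grip":0,"delta_pos":[-4,-6,-18],"rot":[-0.3,0,0]},{"grip":0,"delta_pos":[0,-3,-10],"rot":[-0.5,0,0]},{"grip":0,"delta_pos":[0,0,-5],"rot":[-0.6,0,0]},{"grip":0,"delta_pos":[0,0,0],"rot":[-0.6,0,0]}]'
python3 rel.py .4237 .3121 .15 -7
```

```text
t: 18.7
tool_pos: [0.4392, 0.2374, 0.1438]
tool_rot: [0.567, 0.429, 0.538, -0.453]
force: [0.1, -0.6, -3.5]
width: 0.0131
t: 19.32
tool_pos: [0.4099, 0.2892, 0.1505]
tool_rot: [0.634, 0.323, 0.609, -0.351]
force: [0.7, -0.3, -3.3]
width: 0.0127
t 19.325 pos [0.4099 0.2892 0.1505] xdown [ 0.013 -0.052 -0.999] heading z -56.92 w 0.0127 F [ 0.7 -0.3 -3.3]
rotvec/10deg [-4.993  0.225  0.22 ]
shift in target axes [ 0.5 24.4 10.9]
shift in tool axes [ -0.5  24.1 -11.7]
```

```bash
cat > rel2.py <<'E'
import sys
from h import *
tx,ty,tz,h,pit=map(float,sys.argv[1:6])
s,p,r=st();m=r.as_matrix();x=np.array([0,0,-1.]);a=np.radians(h);z=np.array([np.cos(a),np.sin(a),0]);y=np.cross(z,x);T=np.stack([x,y,z],1)@R.from_rotvec([0,np.radians(pit),0]).as_matrix()
print('rotvec',(R.from_matrix(m.T@T).as_rotvec(degrees=True)/10).round(3)); d=np.array([tx,ty,tz])-p
print('shift target ax',(T.T@d*1000).round(1),'now ax',(m.T@d*1000).round(1),'pos',p.round(4))
E
python3 rel2.py .4237 .3121 .15 -7 -3
python3 - <<'E'
from cells import *
snap('side','s15');snap('top','t15');s,p,r=st();cells(['t15','s15'],p,-57)
E
```

```text
rotvec [-4.985 -0.056  0.351]
shift target ax [ 1.1 24.4 10.9] now ax [ -0.5  24.1 -11.7] pos [0.4099 0.2892 0.1505]
 -72 163 180 180 182 182 183 181 181 183 182 180 182 181 182
 -64 171 181 176 172 172 171 157 168 171 171 165 169 171 182
 -56 169 179 125 127 151 150 151  43 124 128 128 128 172 182
 -48 168 180 128 128 150 150 150 150 148 149 150 139 169 181
 -40 171 180 128 126 150 149 150 149 150 148 148 125 172 181
 -32 170 181 125 129 149 148 148 147 149 148 147 125 168 181
 -24 172   4 126 146 150 150 150 144 143 145 144 125 170 182
 -16 172 180 127 135 150 150 152 142 150 142 125 125 170 180
  -8 172 110 126 128 149 150 149 149 149 148 148 126 168 181
   0 170 181 126 126 128 126 142 149 148 148 146 126 170 181
   8 170 180 127 127 126 127 139 147 148 147 126 128 171 183
  16 172 181 126 126 126 128 126 126 131 133 126 125 169 182
  24 170 181 127 128 128 125 126 127 126 126 125 125 170 181
  32 171 180 127 127 127 126 128 125 125 125 126 126 168 183
  40 171 142 126 126 128 125 127 126 127 127 126 125 169 181
  48 171  74 128 128 126 127 128 126 127 127 125 126 172 182
  56 172 181 181 181 181 181 182 181 180 181 181 181 180 181
  64 154 161 161 168 162 161 163 166 168 163 170 163 166   0
```

The pan is level now and all four stones lie on its floor. I'll rotate to the balance.

```bash
python3 -m handwheel '[{"grip":0,"delta_pos":[0,0,0],"rot":[-0.6,-0.01,0.04]},{"grip":0,"delta_pos":[0,0,0],"rot":[-0.7,-0.01,0.05]},{"grip":0,"delta_pos":[0,0,0],"rot":[-0.7,-0.01,0.05]},{"grip":0,"delta_pos":[0,0,0],"rot":[-0.7,-0.01,0.05]},{"grip":0,"delta_pos":[0,0,0],"rot":[-0.7,-0.01,0.05]}]'
python3 -m handwheel '[{"grip":0,"delta_pos":[0,3,1],"rot":[-0.7,0,0.05]},{"grip":0,"delta_pos":[0,6,3],"rot":[-0.5,0,0.03]},{"grip":0,"delta_pos":[0,8,4],"rot":[-0.3,0,0.02]},{"grip":0,"delta_pos":[0,5,3],"rot":[-0.1,0,0.01]},{"grip":0,"delta_pos":[0,2,0],"rot":[0,0,0]}]'
python3 rel2.py .4237 .3121 .12 -7 -3
python3 - <<'E'
from cells import *
snap('side','s16');snap('top','t16');s,p,r=st();m=r.as_matrix();h=np.degrees(np.arctan2(m[1,2],m[0,2]));print(h);cells(['t16','s16'],p,h)
E
```

```text
t: 20.05
tool_pos: [0.4099, 0.2884, 0.1503]
tool_rot: [0.71, 0.136, 0.675, -0.147]
force: [0.0, -1.1, -3.5]
width: 0.0134
t: 20.68
tool_pos: [0.426, 0.3095, 0.1506]
tool_rot: [0.723, 0.043, 0.688, -0.046]
force: [-0.7, -0.6, -2.9]
width: 0.013
rotvec [-0.019 -0.013  0.006]
shift target ax [30.4  2.3 -4.2] now ax [30.4  2.3 -4.1] pos [0.426  0.3095 0.1506]
-7.151156499093352
 -72 167 168 172 173 180 180 180 180 181 182 180 176 173 137
 -64 168 179 177 178 167 178 179 180 181 181 180 181 180 180
 -56 168 177 125 127 150 152 150 150 127 126 126 126 175 179
 -48 171 175 126 127 149 150 150 148 148 150 149 133 172 180
 -40 171 163 126 127 150 149 151 150 151 150 150 145 174 182
 -32 170 171 121 127 145 147 147 147 151 150 149 130 170 182
 -24 170 179 124 140 151 151 150 147 148 148 148 131 173 181
 -16 169 174 127 137 151 150 151 147 148 142 126 128 175 181
  -8 169 178 126 135 150 150 150 150 151 149 149 129 170 183
   0 170 140 127 127 128 128 143 149 149 149 150 126 170 183
   8 168 174 127 127 126 129 138 149 149 149 151 129 170 183
  16 170 180 126 127 127 128 127 126 127 127 127 127 172 185
  24 167 180 126 126 128 127 128 127 129 127 128 128 172 182
  32 172 181 128 127 129 127 126 127 126 126 127 128 169 184
  40 171  65 125 128 127 128 126 127 126 129 128 127 168 182
  48 169 182 127 127 126 126 127 128 128 127 128 130 171 181
  56 169 181 181 179 179 179 180 177 179 174 179 172 178 181
  64  63  62  61  60  60 131  61  60   .   .   .   . 180   .
```

View pics/s16.png

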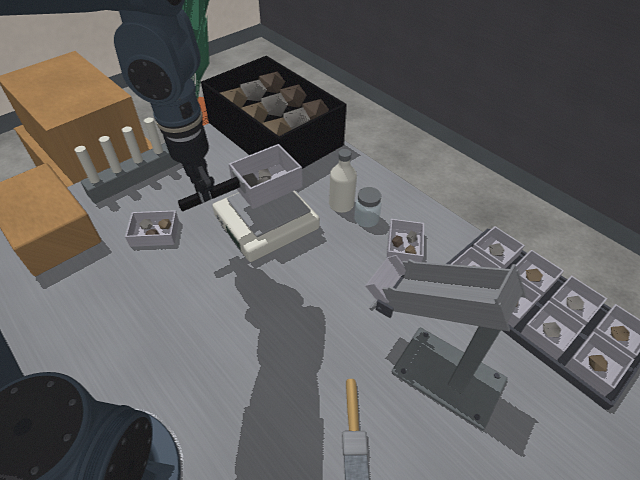

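View pics/t16.png

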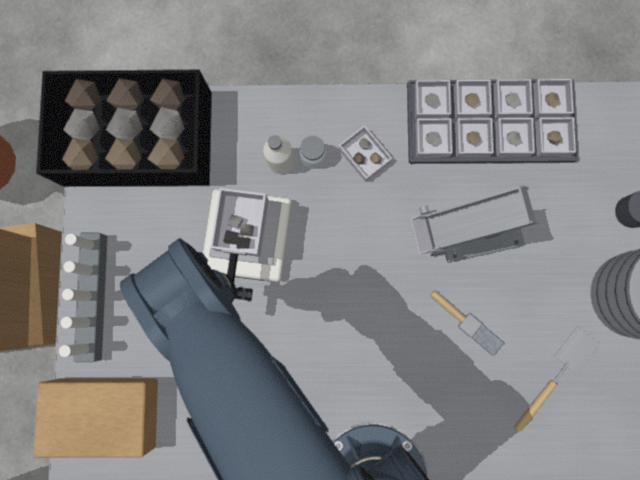

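Pan is level above the balance with four stones in view. I'm descending.

```bash
python3 rel2.py .4245 .3120 .0950 -7 -3
python3 -m handwheel '[{"grip":0,"delta_pos":[8,0.5,-1],"rot":[0,0,0]},{"grip":0,"delta_pos":[14,1,-1.5],"rot":[0,0,0]},{"grip":0,"delta_pos":[16,1,-1.5],"rot":[0,0,0]},{"grip":0,"delta_pos":[12,0,-0.5],"rot":[0,0,0]},{"grip":0,"delta_pos":[5,0,0],"rot":[0,0,0]}]'
python3 rel2.py .4245 .3120 .0950 -7 -3; python3 ds.py
```

```text
rotvec [-0.015 -0.014  0.006]
shift target ax [55.4  2.3 -4.5] now ax [55.4  2.4 -4.4] pos [0.4258 0.3095 0.1506]
t: 21.4
tool_pos: [0.424, 0.3117, 0.0943]
tool_rot: [0.723, 0.042, 0.688, -0.045]
force: [-0.3, 0.6, -3.5]
width: 0.0126
rotvec [-0.008 -0.02   0.01 ]
shift target ax [-0.7  0.3  0.5] now ax [-0.7  0.3  0.5] pos [0.424  0.3117 0.0943]
t 21.4 front fwd of lip mm 231.0 lat -20.3 z 0.0943 Fpush -0.64 F [-0.3  0.6 -3.5] T [0.05 0.47 0.01] w 0.0126
```

```bash
python3 -m handwheel '[{"grip":0,"delta_pos":[1,0,0],"rot":[0,0,0]},{"grip":0,"delta_pos":[1,0,0],"rot":[0,0,0]},{"grip":0,"delta_pos":[1,0,0],"rot":[0,0,0]},{"grip":0,"delta_pos":[1,0,0],"rot":[0,0,0]},{"grip":0,"delta_pos":[0,0,0],"rot":[0,0,0]}]'
python3 ds.py
python3 -m handwheel '[{"grip":0,"delta_pos":[0.5,0,0],"rot":[0,0,0]},{"grip":0,"delta_pos":[0.5,0,0],"rot":[0,0,0]},{"grip":0,"delta_pos":[0,0,0],"rot":[0,0,0]},{"grip":0,"delta_pos":[0,0,0],"rot":[0,0,0]},{"grip":0,"delta_pos":[0,0,0],"rot":[0,0,0]}]'
python3 ds.py
```

```text
t: 22.02
tool_pos: [0.4248, 0.3121, 0.0915]
tool_rot: [0.723, 0.042, 0.688, -0.045]
force: [0.1, -0.0, -2.8]
width: 0.0127
t 22.02 front fwd of lip mm 231.2 lat -19.5 z 0.0915 Fpush 0.06 F [ 0.1 -0.  -2.8] T [0.04 0.45 0.03] w 0.0127
t: 22.65
tool_pos: [0.4248, 0.3121, 0.0905]
tool_rot: [0.723, 0.042, 0.688, -0.045]
force: [-0.5, 0.1, -3.0]
width: 0.0132
t 22.65 front fwd of lip mm 231.2 lat -19.4 z 0.0905 Fpush -0.17 F [-0.5  0.1 -3. ] T [0.08 0.49 0.04] w 0.0132
```

```bash
python3 -m handwheel '[{"grip":0,"delta_pos":[0.5,0,0],"rot":[0,0,0]},{"grip":0,"delta_pos":[0.5,0,0],"rot":[0,0,0]},{"grip":0,"delta_pos":[0.5,0,0],"rot":[0,0,0]},{"grip":0,"delta_pos":[0,0,0],"rot":[0,0,0]},{"grip":0,"delta_pos":[0,0,0],"rot":[0,0,0]}]'
python3 ds.py
python3 -m handwheel '[{"grip":0,"delta_pos":[0.5,0,0],"rot":[0,0,0]},{"grip":0,"delta_pos":[0.5,0,0],"rot":[0,0,0]},{"grip":0,"delta_pos":[0,0,0],"rot":[0,0,0]},{"grip":0,"delta_pos":[0,0,0],"rot":[0,0,0]},{"grip":0,"delta_pos":[0,0,0],"rot":[0,0,0]}]'
python3 ds.py
```

```text
t: 23.28
tool_pos: [0.4249, 0.3121, 0.089]
tool_rot: [0.723, 0.042, 0.688, -0.045]
force: [-0.3, -0.9, -1.9]
width: 0.0134
t 23.27 front fwd of lip mm 231.2 lat -19.3 z 0.089 Fpush 0.84 F [-0.3 -0.9 -1.9] T [-0.    0.5  -0.07] w 0.0134
t: 23.9
tool_pos: [0.4246, 0.3122, 0.0882]
tool_rot: [0.723, 0.042, 0.688, -0.045]
force: [-5.6, -0.4, 4.5]
width: 0.0126
t 23.9 front fwd of lip mm 231.3 lat -19.6 z 0.0882 Fpush -0.85 F [-5.6 -0.4  4.5] T [-0.01  1.14 -0.09] w 0.0126
```

Contact at about 8 N. Now I'll release gradually.

```bash
python3 -m handwheel '[{"grip":13,"delta_pos":[0,0,0],"rot":[0,0,0]},{"grip":16,"delta_pos":[0,0,0],"rot":[0,0,0]},{"grip":20,"delta_pos":[0,0,0],"rot":[0,0,0]},{"grip":35,"delta_pos":[0,0,0],"rot":[0,0,0]},{"grip":50,"delta_pos":[0,0,0],"rot":[0,0,0]}]' 20
python3 -m handwheel '[{"grip":60,"delta_pos":[0,0,0],"rot":[0,0,0]},{"grip":60,"delta_pos":[0,0,0],"rot":[0,0,0]},{"grip":60,"delta_pos":[0,0,0],"rot":[0,0,0]},{"grip":60,"delta_pos":[-5,0,0],"rot":[0,0,0]},{"grip":60,"delta_pos":[-10,0,0],"rot":[0,0,0]}]'
python3 ds.py
python3 - <<'E'
from h import *
im,_,_=snap('wrist','w20');im,_,_=snap('side','s20')
E
```

```text
t: 24.52
tool_pos: [0.4251, 0.3121, 0.0879]
tool_rot: [0.723, 0.042, 0.688, -0.045]
force: [-0.1, 0.6, -0.7]
width: 0.0498
t: 25.15
tool_pos: [0.4239, 0.3121, 0.1033]
tool_rot: [0.723, 0.042, 0.688, -0.045]
force: [-0.0, 0.1, 0.0]
width: 0.0596
t 25.15 front fwd of lip mm 231.3 lat -20.3 z 0.1033 Fpush -0.12 F [-0.   0.1  0. ] T [-0.01  0.03 -0.03] w 0.0596
```

View pics/w20.png

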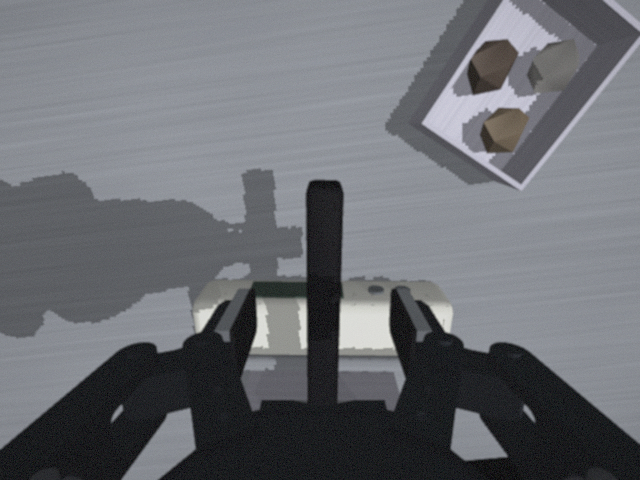

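View pics/s20.png

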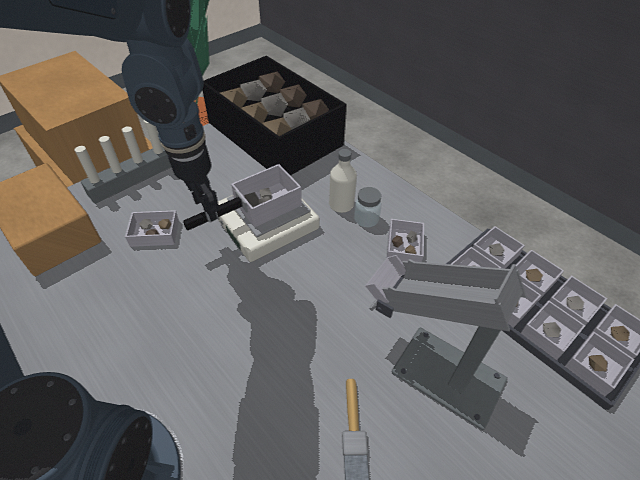

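The handle is free between the open fingers (columns 308–342, pads at 250 and 395). I'll retreat upward, then check.

```bash
python3 -m handwheel '[{"grip":60,"delta_pos":[-15,0,0],"rot":[0,0,0]},{"grip":60,"delta_pos":[-25,0,0],"rot":[0,0,0]},{"grip":60,"delta_pos":[-30,0,0],"rot":[0,0,0]},{"grip":60,"delta_pos":[-30,0,0],"rot":[0,0,0]},{"grip":60,"delta_pos":[-30,0,0],"rot":[0,0,0]}]'
python3 -m handwheel '[{"grip":60,"delta_pos":[0,0,-25],"rot":[0,0,0]},{"grip":60,"delta_pos":[0,0,-30],"rot":[0,0,0]},{"grip":60,"delta_pos":[0,0,-25],"rot":[0,0,0]},{"grip":60,"delta_pos":[0,0,0],"rot":[0,0,0]},{"grip":60,"delta_pos":[0,0,0],"rot":[0,0,0]}]'
python3 - <<'E'
from cells import *
im,_,_=snap('top','t21');snap('side','s21')
cv2.imwrite('pics/t21z.png',cv2.resize(im[170:300,180:320][:,:,::-1],None,fx=4.5,fy=4.5,interpolation=cv2.INTER_CUBIC))
c=np.array([.5726,.2938]);h=np.radians(-7);cells(['t21','s21'],c-.15*np.array([np.cos(h),np.sin(h)]),-7,zhi=150)
E
```

```text
t: 25.88
tool_pos: [0.4175, 0.313, 0.2347]
tool_rot: [0.723, 0.043, 0.688, -0.045]
force: [0.2, 0.6, -0.3]
width: 0.0601
t: 26.5
tool_pos: [0.3389, 0.3231, 0.2295]
tool_rot: [0.724, 0.043, 0.688, -0.045]
force: [-0.8, 0.4, -0.7]
width: 0.0601
 -72  94 110 100 111 118 117 118 120 119 120 107 105 101  64
 -64 106 121 121 122 123 120 121 120 118 122 121 120 119 122
 -56 110 123  65  65  91  90  89  87  66  65  66  67 115 119
 -48 107 123  66  67  90  89  91  88  90  88  88  71 111 119
 -40 111 119  67  66  89  90  90  89  88  90  88  86 111 120
 -32 109 123  68  65  87  88  88  86  88  88  88  85 111 119
 -24 107 121  66  87  90  90  87  86  85  88  86  76 108 122
 -16 108 117  68  80  90  90  90  82  82  67  68  64 112 123
  -8 108 122  66  83  88  90  92  87  89  89  86  65 109 123
   0 109 118  65  66  67  68  85  89  90  89  90  66 110 121
   8 108 124  64  65  67  66  82  89  89  87  86  69 110 120
  16 109 119  63  66  66  66  66  67  69  69  71  68 111 122
  24 110 121  67  65  64  67  65  69  65  65  65  66 107 120
  32 106 123  66  68  67  67  67  67  67  66  66  65 110 123
  40 111 119  69  68  67  67  67  65  66  66  65  66 110 123
  48 109 124  68  67  67  67  66  67  66  69  64  66 108 121
  56 112 120 119 119 115 114 117 113 110 112 108 112 113 124
  64  87 119 119 120 120 119 123   . 120 119 124 118   .   .
```

View pics/t21z.png

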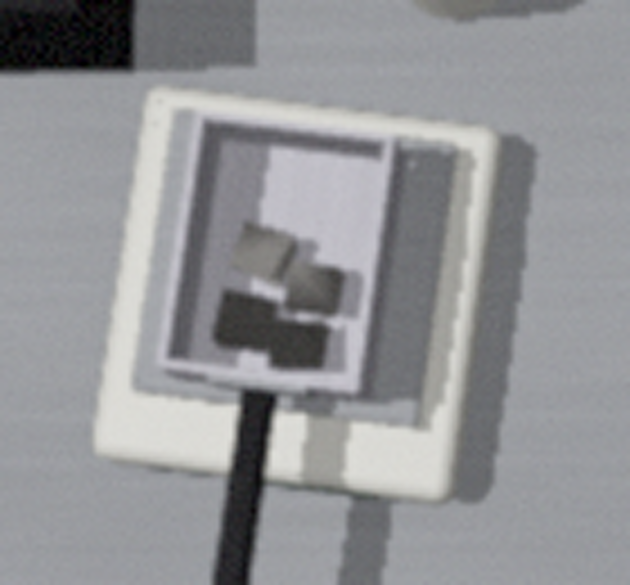

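The pan stands level on the platform with four stones visible in it and its centre within a few mm of the middle. The robot is well clear, so I'm handing in.

```bash
python3 -c "
from workcell import ctrl
print(ctrl.hand_in())"
```

```text
the job is handed in; nothing more can be done
None
```

The pan is on the balance with all four stones in it, released, and I handed the job in at about 26.6 s of the 61 s allowed. No verdict was reported.

**What I did:** I took the pan by its handle and pressed its front wall against the paddle in steps of 3 mm or less. The measured push peaked at about 8 N. I held the pan there until the gate had emptied, then drew back, levelled the pan, carried it over and set it down at about 8 N.

**Last checks:**
- **Stones:** all four were visible in the pan after I let go, and none was seen on the bench.
- **Pan:** its floor and rim measured level, and its centre was within a few mm of the platform's middle.
- **Robot:** the gripper was open and clear, and the force reading was near zero.
- **Other things on the bench:** I saw no sign that any had moved, judging by eye from the pictures without measuring them.

**What went wrong or disagreed:**
- **First grasp missed:** the fingers closed above the handle, because the fingertips were at the reported tool point rather than 19 mm ahead of it. I went about 19 mm deeper and gripped it. The finger opening then read 13 mm on the 16 mm handle.
- **Stones stuck:** three stones stayed on the nearly open gate until I pushed about 3 to 5 mm further.
- **Pan sagged:** it tipped about 3° nose-down in the grip during the catch, and I corrected this before setting it down.

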